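# Set the guide roller of a practice-bone saw guide to its gauge

### The job

Lay the orange setting gauge in the channel of the saw guide with its tip at the end stop, and turn the red eccentric adjuster until the roller nips the gauge so that it slides with a light but definite drag (about 3 to 4 N more than when loose), neither loose nor jammed. Let go, then check the setting by drawing the gauge about 20 mm out of the channel under that drag and pushing it home again, and leave it there, nipped. Never clamp it hard, and leave the other things on the table alone.

Things in the scene. Friction and masses are not known exactly. Their poses are not given: they have to be found in the camera images.
- guide: Saw guide: grey base plate 160 x 250 x 15 mm, fixed. Origin at the centre of its underside, z up. The gauge channel runs along its y on the plate's top, open above and at +y, between the fence pad (-x side) and the roller (+x side), at least 20 mm apart at the start. All but the knob is under 46 mm high.
- stop (a point): Foot of the blue end stop's face, which looks to +y and closes the channel: at x = -19 mm, y = -100 mm, z = 15 mm (channel floor) of the guide.
- fence (a point): Nominal place of the aluminium fence pad's face (looks to +x) on the channel floor, guide x = -26 mm, y = -50 mm. The pad is 84 mm long, 26 mm high, and springs back to -x up to 10 mm at 4 N/mm. It has been set up to 4.5 mm nearer or farther than this point, differently every time; that shift is not reported.
- adjuster (a joint): Angle of the red eccentric adjuster (rad), 0 to 3.1, growing counter-clockwise seen from above; starts at 0 to 0.4. It turns with a steady friction of 0.25 N m and stays put; a pressing roller adds 0.012 N m per N. It carries the roller round a 12 mm circle, so the roller's surface is at guide x = -12 mm + 12 mm * cos(angle). The 14 mm gauge is just touched on both sides at 1.15 to 2.0, as the pad lies.
- knob (a point): Centre of the adjuster's red grip bar, on the vertical axis at guide x = 12 mm, y = -50 mm, 74 mm above the table. Bar 52 mm long, 14 mm thick, 30 mm tall (z = 59 to 89 mm); its length lies along the point's x axis, the guide's x axis turned by the adjuster's angle. It can overhang the channel, so the gauge goes in from the open +y end beneath it.
- roller: Steel guide roller, 48 mm in diameter and 24 mm tall, free to spin on the eccentric; origin on its own axis at the level of the channel floor.
- gauge: Orange setting gauge, loose, about 0.2 kg: straight blade 14 mm thick (x), 190 mm long (y), 30 mm high, black grip block on top near its +y end. Origin at the centre of its underside, z up. It lies on a rubber rest 8 mm high. In the channel its axes are parallel to the guide's. Friction on pad and floor is about 0.6 (0.48 to 0.72). A right nip is 2 to 9 N at the roller, best 5 N.
- gauge_grip (a point): Centre of the gauge's black grip block, which is 18 mm (x) by 30 mm (y) by 36 mm tall: 75 mm to +y of the gauge's origin and 48 mm above its underside.
- gauge_tip (a point): Underside of the blade's far end (-y), on the centre line, 95 mm from the gauge's origin. Home means that it is within 8 mm of the end stop.
- mallet: Steel impactor with a square head, a bystander at the back.
- bone: Yellow practice bone, a bystander at the back.
- spare_roller: Spare steel roller, diameter 48 mm, 24 mm tall, a bystander in the middle.
- reamer: Reamer with grey handle, a bystander on the left.
- bowl: Steel bowl, a bystander on the right.
- jar: White jar, a bystander on the right.

How it is judged:
By the outcome, as a careful person would: the job done as asked, in the order asked, and still so for the second after the job is handed in, with the robot touching nothing.
It also fails if it takes over 72 s, if anything falls off the work surface, if the arm or the gripper's body presses on something with over 40 N, if the wrist force passes 120 N, or if a joint passes its speed limit or range.

### The arm

A 6-joint arm with a two-finger parallel gripper is mounted at the origin on the work surface. World frame = base frame: x ahead of the robot, y to its left, z up, the work surface at z = 0. Lengths are in mm, angles in rad, forces in N, time in s.
With the tool pointing down it reaches from about 250 to 775 mm from the base axis. Payload 4 kg.
Tool frame: the origin (TCP) lies between the finger pads; the fingertips stand 22 mm ahead of it and the grasp point (between the pads) lies 3 mm ahead of it; z points along the fingers, y is the line along which they close (so a half turn about z gives the same grasp; the last joint's range is limited). The gripper opens to 94 mm and grips with 3 to 60 N. Pads are 16 mm wide; open, the fingers measure 119 mm over their backs; the gripper's body (75 mm by 177 mm) begins 78 mm behind the grasp point.
Start: joints at [1.207, 0.087, 1.371, -0, 1.684, -0.103], TCP at [141.828, 531.416, 227.506] pointing down, gripper open.
Joint ranges: [-3.1, 3.1], [-0.76, 2.03], [0.27, 2.55], [-1.08, 4.22], [0.17, 2.65], [-2.57, 2.57]. Speed limits (rad/s): [2.79, 2.79, 3.14, 3.14, 3.14, 3.14].

### API

Orientations are given as a unit quaternion [w, x, y, z].
In Python, from plant import robot gives the robot as it stands. The module is installed in compiled form; this text tells all that it offers.
- The arm moves only by the tool step_arm, never from a script. Its argument "targets" is a list of rows, each an object of numbers: "dx", "dy", "dz": the shift along the tool's x, y, z in mm; "wx", "wy", "wz": the turn, a rotation vector about the tool's x, y, z in degrees. A call has 1 to 20 rows; each row is the pose to reach, as a shift and turn from the pose commanded when the call began, along the tool's axes at that moment; what a row does not reach only later rows make up. A row lasts 1/12 s, in which the tool goes at most 41.7 mm and 7.16 degrees, less where a joint would pass 70% of its speed; a pose out of reach is approached as far as the arm can. A call with a gripper value outside its range is refused whole. "fingers" is the opening, from -1 (shut) to 1 (fully open), set as the call begins (left out, the last holds). The fingers move at their own pace and stop on an object; "newtons" is the grip in N (left out, the last holds). Time passes only in rows, so rows that repeat a pose let the fingers close. It gives the time, the measured TCP pose, the force, the opening and the grip force at its end, in the units of the state.
- robot.sense(): the state, without advancing time (a new reading comes with each control period).
- robot.snapshot(name): name is "side" or "top"; returns the picture (384x512x3 uint8, red, green, blue); there is no depth.
- robot.camera_model(name): a dict with "fx", "fy", "cx", "cy" (pixels), "k1" (the pictures are not rectified: a ray, as slopes to the right and down, at radius r is drawn at 1 + k1 r^2 times it, then the intrinsics apply), "R" (3x3) and "t" (3): a world point X has camera coordinates R X + t. Camera axes: x right, y down, z forward; pixel columns grow to the right and rows downward; lengths in mm; the calibration is good to about 2 mm. A picture is of the moment at which its call begins. camera_model takes no time and is no camera call.
- robot.sign_off(): hands the job in; it is judged then, once.
The state is a dict: "time": time; "joints": joint angles; "qvel": joint speeds; "joint_efforts": joint torques, N m; "tool_pos": TCP position; "ee_rot": TCP orientation; "wrist_force": force on the tool from outside, world axes, zero at the start; "wrist_torque": the same for the moment, N m; "grip_width": opening from 0.0 (shut) to 1.0 (fully open); "grip_force": force on a finger pad.
Only numpy, scipy, OpenCV 4.12 (cv2) and the standard library are available. Lean on these libraries where they do the work, as an engineer would, in place of code of your own. Each camera call takes 0.05 s, during which the arm holds its last target. There are 200 camera calls.

## Working session

There is one attempt and no reset: what is moved stays moved. The work goes in short steps, Python scripts to look and compute and a tool call to move; the robot and the scene stay as the last step left them, time stands still between calls to the robot, and variables do not carry over. Pictures are saved under pics/ and viewed, at most 10 in all, crops included, and the job is handed in when it is done.

Besides the shell and the picture viewer there is one more tool, called after ">>>" as name(argument=value, ...), one argument or row to a line, values as JSON. step_arm: Moves the arm, as the interface text tells. Its arguments: {"type":"object","properties":{"targets":{"type":"array","items":{"type":"object","properties":{"dx":{"type":"number"},"dy":{"type":"number"},"dz":{"type":"number"},"wx":{"type":"number"},"wy":{"type":"number"},"wz":{"type":"number"}}}},"fingers":{"type":"number"},"newtons":{"type":"number"}},"required":["targets"]}

```bash
mkdir -p pics
python3 - <<'E'
from plant import robot
import cv2
s=robot.sense();print(s)
for n in("side","top"):
    im=robot.snapshot(n);cv2.imwrite(f"pics/{n}0.png",im[:,:,::-1]);print(n,robot.camera_model(n))
E
```

```text
{'time': 0.0, 'joints': array([ 1.20691059e+00,  8.79785916e-02,  1.37224632e+00, -1.37488849e-06,
        1.68361725e+00, -1.03122333e-01]), 'qvel': array([-6.41460880e-04,  1.36233004e-03,  9.72358310e-04, -1.30405248e-03,
       -4.25330227e-05,  2.65536599e-04]), 'joint_efforts': array([-1.88208302e-03, -3.40180850e+01, -3.02424967e+01,  7.16042938e-02,
        3.28712433e-02, -1.60838340e-04]), 'tool_pos': array([141.63595625, 530.92709322, 226.29527614]), 'ee_rot': array([-2.59589400e-04,  1.30012609e-01,  9.91511703e-01, -1.09438625e-03]), 'wrist_force': array([-0.82521548,  0.10413121, -0.58208042]), 'wrist_torque': array([-0.00631601,  0.03726231,  0.00838692]), 'grip_force': 0.0, 'grip_width': 0.9976360738952612}
side {'fx': 476.3887876173727, 'fy': 476.3887876173727, 'cx': 247.13307424859616, 'cy': 200.17614456016526, 'k1': 0.06813886734535299, 'R': array([[ 0.90632228, -0.42257824,  0.00274772],
       [-0.23213498, -0.5032824 , -0.8323582 ],
       [ 0.35311935,  0.75374694, -0.55423125]]), 't': array([-541.00921131,  228.4338201 , 1214.73347779])}
top {'fx': 353.13743321085894, 'fy': 353.13743321085894, 'cx': 255.88320035750598, 'cy': 190.8487171367396, 'k1': 0.027020579191063206, 'R': array([[ 0.02252352, -0.99959695,  0.01728088],
       [-0.99274319, -0.02440476, -0.11775132],
       [ 0.1181256 , -0.0145033 , -0.99289274]]), 't': array([ -16.18696105,  582.9215597 , 1231.60476777])}
```

View pics/top0.png

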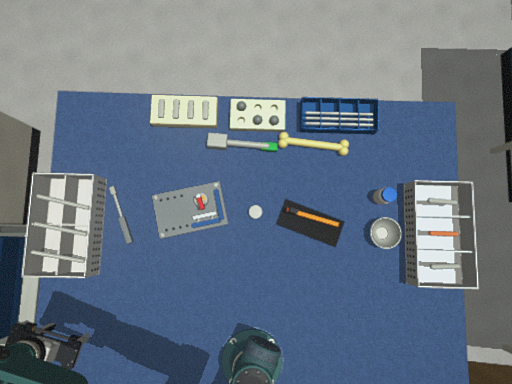

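View pics/side0.png

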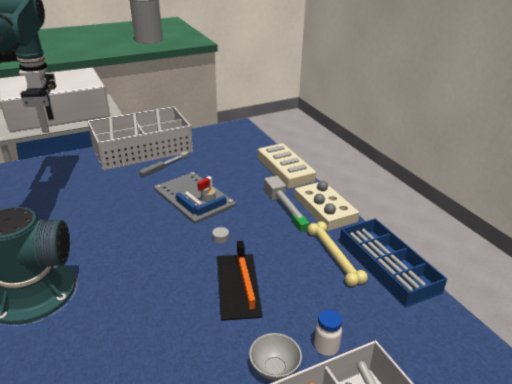

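The top view shows the guide at about (190,210), with the red knob at (200,202). The gauge is on its black rest at about (312,216), with the black grip at its left end (290,210). In the side view the guide is at (195,195) and the gauge at (245,278), grip end up. I'll zoom in next.

Run:
```python
import cv2,numpy as np
t=cv2.imread("pics/top0.png");s=cv2.imread("pics/side0.png")
a=cv2.resize(t[175:250,145:235],None,fx=4.4,fy=4.4,interpolation=cv2.INTER_CUBIC)
b=cv2.resize(s[170:222,150:240],None,fx=4.4,fy=4.4,interpolation=cv2.INTER_CUBIC)
c=cv2.resize(t[195:250,270:350],None,fx=4.4,fy=4.4,interpolation=cv2.INTER_CUBIC)
d=cv2.resize(s[235:320,210:270],None,fx=3.2,fy=3.2,interpolation=cv2.INTER_CUBIC)
W=np.zeros((600,800,3),np.uint8)
W[:a.shape[0],:a.shape[1]]=a;W[:b.shape[0],400:400+b.shape[1]]=b[:,:400]
W[335:335+c.shape[0],:c.shape[1]]=c;W[300:300+d.shape[0],500:500+d.shape[1]]=d
cv2.imwrite("pics/z1.png",W)
```

```text
(no output)
```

View pics/z1.png

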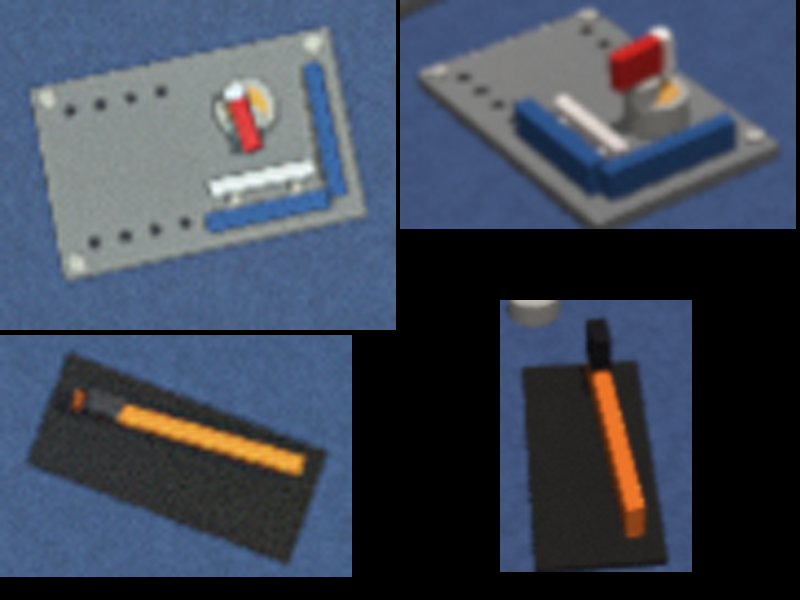

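The crops show the plate with its +y end to the left, tilted slightly. The blue end stop is on the right, the white pad is at the bottom and the red/white knob bar lies nearly along guide x. The gauge's grip end is also to the left (+y).

```bash
cat > h.py <<'E'
import cv2,numpy as np
from plant import robot
def rays(n,px):
    c=robot.camera_model(n);px=np.atleast_2d(px).astype(float)
    d=(px-[c["cx"],c["cy"]])/[c["fx"],c["fy"]]
    u=d.copy()
    for _ in range(20): u=d/(1+c["k1"]*(u**2).sum(1,keepdims=True))
    v=np.c_[u,np.ones(len(u))]@c["R"]; return -c["R"].T@c["t"],v
def plane(n,px,z):
    o,v=rays(n,px); return o+v*((z-o[2])/v[:,2])[:,None]
def proj(n,X):
    c=robot.camera_model(n);X=np.atleast_2d(X)@c["R"].T+c["t"];u=X[:,:2]/X[:,2:]
    u=u*(1+c["k1"]*(u**2).sum(1,keepdims=True));return u*[c["fx"],c["fy"]]+[c["cx"],c["cy"]]
def cross(p1,p2):
    (o1,v1),(o2,v2)=rays("top",p1),rays("side",p2);A=np.c_[v1[0],-v2[0]]
    k=np.linalg.lstsq(A,o2-o1,rcond=None)[0];a=o1+k[0]*v1[0];b=o2+k[1]*v2[0];return (a+b)/2,np.linalg.norm(a-b)
def largest(m,box=None):
    if box: z=np.zeros_like(m);x0,y0,x1,y1=box;z[y0:y1,x0:x1]=m[y0:y1,x0:x1];m=z
    cs=cv2.findContours(m,cv2.RETR_EXTERNAL,cv2.CHAIN_APPROX_NONE)[0];return max(cs,key=cv2.contourArea)
E
python3 - <<'E'
from h import *
ims={n:cv2.imread(f"pics/{n}0.png") for n in("top","side")}
hsv={n:cv2.cvtColor(i,cv2.COLOR_BGR2HSV) for n,i in ims.items()}
# plate
for n,box in(("top",(145,175,235,250)),("side",(150,170,240,222))):
    m=cv2.inRange(hsv[n],(0,0,80),(180,75,255))
    m=cv2.morphologyEx(m,cv2.MORPH_CLOSE,np.ones((5,5),np.uint8))
    c=largest(m,box); h=cv2.convexHull(c)
    q=cv2.approxPolyDP(h,4,True)[:,0]
    if n=="top":
        P=plane(n,c[:,0],15);r=cv2.minAreaRect(P[:,:2].astype(np.float32));print("plate",r,cv2.boxPoints(r).round(0).tolist())
    print(n,q.tolist(),plane(n,q,15).round(0).tolist())
def com(m,box):
    z=np.zeros_like(m);x0,y0,x1,y1=box;z[y0:y1,x0:x1]=m[y0:y1,x0:x1];ys,xs=np.nonzero(z);return np.c_[xs,ys]
# orange gauge
for n,box in(("top",(270,195,350,250)),("side",(210,255,270,320))):
    p=com(cv2.inRange(hsv[n],(5,130,120),(25,255,255)),box)
    c=largest(cv2.inRange(hsv[n],(5,130,120),(25,255,255)),box)
    r=cv2.minAreaRect(plane(n,c[:,0],38)[:,:2].astype(np.float32));print(n,"gauge rect z38",r,cv2.boxPoints(r).round(0).tolist())
for n,box in(("top",(145,175,235,250)),("side",(150,165,240,222))):
    m=cv2.inRange(hsv[n],(0,140,90),(6,255,255))|cv2.inRange(hsv[n],(172,140,90),(180,255,255))
    c=largest(m,box);print(n,"red",c[:,0].min(0),c[:,0].max(0),c[:,0].mean(0))
    r=cv2.minAreaRect(plane(n,c[:,0],89)[:,:2].astype(np.float32));print(r,cv2.boxPoints(r).round(0).tolist())
E
```

```text
plate ((513.0897216796875, 234.48236083984375), (161.50210571289062, 251.22518920898438), 13.349435806274414) [[406.0, 338.0], [464.0, 94.0], [621.0, 131.0], [563.0, 375.0]]
top [[219, 181], [227, 224], [159, 237], [152, 195]] [[618.0, 133.0, 15.0], [463.0, 98.0, 15.0], [412.0, 338.0, 15.0], [561.0, 372.0, 15.0]]
side [[154, 186], [194, 172], [210, 176], [235, 205], [195, 221]] [[408.0, 335.0, 15.0], [562.0, 368.0, 15.0], [603.0, 318.0, 15.0], [609.0, 118.0, 15.0], [465.0, 90.0, 15.0]]
top gauge rect z38 ((490.3685302734375, -223.47560119628906), (151.83189392089844, 17.209373474121094), 74.83711242675781) [[462.0, -294.0], [479.0, -299.0], [519.0, -152.0], [502.0, -148.0]]
side gauge rect z38 ((487.41253662109375, -232.74862670898438), (183.86376953125, 16.420339584350586), 74.83824157714844) [[455.0, -319.0], [471.0, -324.0], [519.0, -146.0], [504.0, -142.0]]
top red [197 198] [203 208] [200.38461538 203.        ]
((530.18896484375, 186.6167755126953), (37.75406265258789, 13.936652183532715), 18.093441009521484) [[510.0, 187.0], [514.0, 174.0], [550.0, 186.0], [546.0, 199.0]]
side red [198 178] [209 190] [203.18181818 183.66666667]
((524.7328491210938, 164.9781951904297), (69.27521514892578, 34.08179473876953), 69.89067840576172) [[497.0, 138.0], [529.0, 127.0], [553.0, 192.0], [521.0, 203.0]]
```

Run:
```python
from h import *
t=cv2.imread("pics/top0.png");hsv=cv2.cvtColor(t,cv2.COLOR_BGR2HSV)
m=cv2.inRange(hsv,(0,0,80),(180,75,255));m=cv2.morphologyEx(m,cv2.MORPH_CLOSE,np.ones((5,5),np.uint8))
P=plane("top",largest(m,(145,175,235,250))[:,0],15)[:,:2]
C=np.array([513.1,234.5]);a=np.radians(13.3);R=np.array([[np.cos(a),-np.sin(a)],[np.sin(a),np.cos(a)]])
L=(P-C)@R
for ax,h in((0,80),(1,125)):
  for s in(-1,1):
    k=(abs(L[:,ax]-s*h)<6)&(abs(L[:,1-ax])<(200-h)*.9-0)
    p=np.polyfit(L[k,1-ax],L[k,ax],1);print("side",ax,s,"pos",p[1].round(2),"slope deg",np.degrees(p[0]).round(2),k.sum())
def gl(px,z): return ((plane("top",px,z)[:,:2]-C)@R)
# white pad (z 41) in crop region
wm=cv2.inRange(hsv,(0,0,190),(180,40,255))
ys,xs=np.nonzero(wm[205:225,190:220]);q=gl(np.c_[xs+190,ys+205],41);r=cv2.minAreaRect(q.astype(np.float32));print("pad",r,q.min(0),q.max(0))
# knob red + white
rm=cv2.inRange(hsv,(0,120,90),(8,255,255))|cv2.inRange(hsv,(172,120,90),(180,255,255))|wm
c=largest(rm,(190,190,212,210));q=gl(c[:,0],89);print("knob",cv2.minAreaRect(q.astype(np.float32)),q.min(0),q.max(0))
print("gauge butt",plane("top",[287.7,209.3],38))
print("butt pix expected",proj("top",[[519.5,-116,38],[514.8,-133.5,74],[536,188.6,89]]))
```

```text
side 0 -1 pos -79.17 slope deg -0.03 60
side 0 1 pos 78.86 slope deg -0.25 59
side 1 -1 pos -123.97 slope deg -0.1 37
side 1 1 pos 123.69 slope deg -0.06 36
pad ((-36.58055114746094, -49.58658981323242), (19.000619888305664, 79.6745834350586), 0.14432060718536377) [-46.14138335 -89.40972388] [-27.06837314  -9.74668934]
knob ((12.645750045776367, -49.47692108154297), (51.94221115112305, 14.860944747924805), 4.793423652648926) [-12.84582491 -58.22960677] [ 38.36942137 -40.81903287]
gauge butt [[ 519.41910457 -117.09139507   38.        ]]
butt pix expected [[287.39393336 209.2699554 ]
 [293.53861004 210.06278827]
 [199.78478717 201.33701959]]
```

```bash
cat >> h.py <<'E'
from scipy.spatial.transform import Rotation as Rot
GC=np.array([513.1,234.5]);GA=np.radians(13.35);GR=np.array([[np.cos(GA),-np.sin(GA)],[np.sin(GA),np.cos(GA)]])
def g2w(x,y): return GC+GR@[x,y]
def st():
    s=robot.sense();q=s["ee_rot"];M=Rot.from_quat([q[1],q[2],q[3],q[0]]).as_matrix();return s,M
def goto(x,y,z,yaw):
    "move to tool pos, tool y axis at world yaw deg, pointing down"
    s,M=st();d=M.T@(np.array([x,y,z])-s["tool_pos"])
    c,n=np.cos(np.radians(yaw)),np.sin(np.radians(yaw));T=np.array([[-n,c,0],[c,n,0],[0,0,-1.]]).T
    T=np.c_[[-n,c,0],[c,n,0],[0,0,-1.]]
    w=Rot.from_matrix(M.T@T).as_rotvec(degrees=True)
    print("t",round(s["time"],2),"d",d.round(1),"w",w.round(1))
def rep():
    s,M=st();p=s["tool_pos"];f=s["wrist_force"]
    print("t",round(s["time"],2),"pos",p.round(1),"guide",((p[:2]-GC)@GR).round(1),"yaw",np.degrees(np.arctan2(M[1,1],M[0,1])).round(2),"tilt",M[:,2].round(3),
     "Fguide",(GR.T@f[:2]).round(2),f[2].round(2),"Tz",s["wrist_torque"][2].round(3),"grip",s["grip_force"],(s["grip_width"]*94).round(1),"j",s["joints"].round(2))
E
python3 -c "
from h import *
goto(514.8,-133.5,110,-15.2);rep()"
```

```text
t 0.1 d [-531.9 -545.6  117.4] w [-0.1  0.1 90.3]Traceback (most recent call last):
  File "<string>", line 3, in <module>
    goto(514.8,-133.5,110,-15.2);rep()
                                 ~~~^^
  File "h.py", line 35, in rep
    "Fguide",(GR.T@f[:2]).round(2),f[2].round(2),"Tz",s["wrist_torque"][2].round(3),"grip",s["grip_force"],(s["grip_width"]*94).round(1),"j",s["joints"].round(2))
                                                                                                           ^^^^^^^^^^^^^^^^^^^^^^^^^^
AttributeError: 'float' object has no attribute 'round'
```

>>> step_arm(
  targets=[
    {"dx":-266,"dy":-273,"dz":30,"wz":45},
    {"dx":-266,"dy":-273,"dz":30,"wz":45},
    {"dx":-266,"dy":-273,"dz":30,"wz":45},
    {"dx":-266,"dy":-273,"dz":30,"wz":45},
    {"dx":-266,"dy":-273,"dz":30,"wz":45},
    {"dx":-266,"dy":-273,"dz":30,"wz":45},
    {"dx":-266,"dy":-273,"dz":30,"wz":45},
    {"dx":-266,"dy":-273,"dz":30,"wz":45},
    {"dx":-266,"dy":-273,"dz":30,"wz":45},
    {"dx":-532,"dy":-546,"dz":117,"wz":90},
    {"dx":-532,"dy":-546,"dz":117,"wz":90},
    {"dx":-532,"dy":-546,"dz":117,"wz":90},
    {"dx":-532,"dy":-546,"dz":117,"wz":90},
    {"dx":-532,"dy":-546,"dz":117,"wz":90},
    {"dx":-532,"dy":-546,"dz":117,"wz":90},
    {"dx":-532,"dy":-546,"dz":117,"wz":90},
    {"dx":-532,"dy":-546,"dz":117,"wz":90},
    {"dx":-532,"dy":-546,"dz":117,"wz":90},
    {"dx":-532,"dy":-546,"dz":117,"wz":90},
    {"dx":-532,"dy":-546,"dz":117,"wz":90},
  ],
  fingers=0.0,
  newtons=15,
)

```text
invalid input at $.targets[0]: expected keys dx, dy, dz, wx, wy, wz
```

```bash
sed -i 's/(s\["grip_width"\]\*94).round(1)/round(s["grip_width"]*94,1)/' h.py; python3 -c "
from h import *
rep();goto(514.8,-133.5,62,-15.2)"
```

```text
t 0.1 pos [141.7 531.  226.5] guide [-292.9  374.2] yaw 75.06 tilt [-0.001 -0.002 -1.   ] Fguide [-0.12  0.09] -0.65 Tz -0.02 grip 0.0 94.1 j [ 1.21  0.09  1.37 -0.    1.68 -0.1 ]
t 0.1 d [-531.9 -545.5  165.4] w [-0.1  0.1 90.3]
```

>>> step_arm(
  targets=[
    {"dx":-266,"dy":-273,"dz":30,"wx":0,"wy":0,"wz":45},
    {"dx":-266,"dy":-273,"dz":30,"wx":0,"wy":0,"wz":45},
    {"dx":-266,"dy":-273,"dz":30,"wx":0,"wy":0,"wz":45},
    {"dx":-266,"dy":-273,"dz":30,"wx":0,"wy":0,"wz":45},
    {"dx":-266,"dy":-273,"dz":30,"wx":0,"wy":0,"wz":45},
    {"dx":-266,"dy":-273,"dz":30,"wx":0,"wy":0,"wz":45},
    {"dx":-266,"dy":-273,"dz":30,"wx":0,"wy":0,"wz":45},
    {"dx":-266,"dy":-273,"dz":30,"wx":0,"wy":0,"wz":45},
    {"dx":-266,"dy":-273,"dz":30,"wx":0,"wy":0,"wz":45},
    {"dx":-532,"dy":-546,"dz":117,"wx":0,"wy":0,"wz":90},
    {"dx":-532,"dy":-546,"dz":117,"wx":0,"wy":0,"wz":90},
    {"dx":-532,"dy":-546,"dz":117,"wx":0,"wy":0,"wz":90},
    {"dx":-532,"dy":-546,"dz":117,"wx":0,"wy":0,"wz":90},
    {"dx":-532,"dy":-546,"dz":117,"wx":0,"wy":0,"wz":90},
    {"dx":-532,"dy":-546,"dz":117,"wx":0,"wy":0,"wz":90},
    {"dx":-532,"dy":-546,"dz":117,"wx":0,"wy":0,"wz":90},
    {"dx":-532,"dy":-546,"dz":117,"wx":0,"wy":0,"wz":90},
    {"dx":-532,"dy":-546,"dz":117,"wx":0,"wy":0,"wz":90},
    {"dx":-532,"dy":-546,"dz":117,"wx":0,"wy":0,"wz":90},
    {"dx":-532,"dy":-546,"dz":117,"wx":0,"wy":0,"wz":90},
  ],
  fingers=0.0,
  newtons=15,
)

```text
time: 1.77
tool_pos: [515.3, -137.1, 107.9]
ee_rot: [-0.001, 0.794, 0.607, -0.001]
wrist_force: [-0.8, 1.1, -0.2]
grip_width: 0.499
grip_force: 0.0
```

```bash
python3 -c "
from h import *
rep();goto(514.8,-133.5,62,-15.2)"
```

```text
t 1.77 pos [ 515.3 -137.1  107.9] guide [ -83.6 -362.1] yaw -15.22 tilt [-0.003 -0.    -1.   ] Fguide [-0.54  1.3 ] -0.19 Tz -0.004 grip 0.0 46.9 j [-0.37  0.11  1.59 -0.    1.45 -0.1 ]
t 1.77 d [ 3.4 -1.3 45.9] w [-0.2  0.1 -0. ]
```

>>> step_arm(
  targets=[
    {"dx":0,"dy":0,"dz":20,"wx":0,"wy":0,"wz":0},
    {"dx":0,"dy":0,"dz":32,"wx":0,"wy":0,"wz":0},
    {"dx":0,"dy":0,"dz":47,"wx":0,"wy":0,"wz":0},
    {"dx":0,"dy":0,"dz":47,"wx":0,"wy":0,"wz":0},
    {"dx":0,"dy":0,"dz":47,"wx":0,"wy":0,"wz":0},
  ],
)

```text
time: 2.18
tool_pos: [513.8, -132.1, 62.3]
ee_rot: [-0.002, 0.793, 0.61, -0.001]
wrist_force: [1.0, -0.5, 0.2]
grip_width: 0.5
grip_force: 0.0
```

```bash
python3 -c "
from h import *
rep();goto(514.8,-133.5,62,-15.2)"
```

```text
t 2.18 pos [ 513.8 -132.1   62.3] guide [ -84.  -356.8] yaw -14.89 tilt [-0.003  0.001 -1.   ] Fguide [ 0.84 -0.69] 0.22 Tz 0.026 grip 0.0 47.0 j [-0.36  0.14  1.65  0.    1.36 -0.1 ]
t 2.18 d [-1.1  1.4  0.3] w [-0.2 -0.   0.3]
```

Positioned well, so close on the grip and lift.

>>> step_arm(
  targets=[
    {"dx":0,"dy":1,"dz":0,"wx":0,"wy":0,"wz":0},
    {"dx":0,"dy":1,"dz":0,"wx":0,"wy":0,"wz":0},
    {"dx":0,"dy":1,"dz":0,"wx":0,"wy":0,"wz":0},
    {"dx":0,"dy":1,"dz":0,"wx":0,"wy":0,"wz":0},
    {"dx":0,"dy":1,"dz":0,"wx":0,"wy":0,"wz":0},
    {"dx":0,"dy":1,"dz":0,"wx":0,"wy":0,"wz":0},
  ],
  fingers=-1,
  newtons=25,
)

```text
time: 2.68
tool_pos: [516.3, -133.6, 64.2]
ee_rot: [0.0, 0.793, 0.609, 0.0]
wrist_force: [-0.7, 0.4, 2.2]
grip_width: 0.189
grip_force: 25.0
```

```bash
python3 -c "
from h import *
rep()"
```

```text
t 2.68 pos [ 516.3 -133.6   64.2] guide [ -81.9 -358.9] yaw -14.95 tilt [ 0.001 -0.    -1.   ] Fguide [-0.56  0.57] 2.2 Tz -0.04 grip 24.99665915966034 17.8 j [-0.36  0.14  1.64  0.    1.36 -0.1 ]
```

```bash
python3 -c "
from h import *
goto(516.3,-133.6,165,-15);goto(*g2w(-13,190),165,13.35);print(g2w(-13,190))"
```

```text
t 2.68 d [-0.000e+00  1.000e-01 -1.008e+02] w [ 0.1 -0.   0. ]
t 2.68 d [ 515.9 -199.5 -101. ] w [  0.1   0.  -28.3]
[456.58049673 416.36408593]
```

>>> step_arm(
  targets=[
    {"dx":0,"dy":0,"dz":-30,"wx":0,"wy":0,"wz":0},
    {"dx":0,"dy":0,"dz":-65,"wx":0,"wy":0,"wz":0},
    {"dx":30,"dy":-12,"dz":-92,"wx":0,"wy":0,"wz":0},
    {"dx":67,"dy":-26,"dz":-101,"wx":0,"wy":0,"wz":-2},
    {"dx":516,"dy":-199.5,"dz":-101,"wx":0,"wy":0,"wz":-28.3},
    {"dx":516,"dy":-199.5,"dz":-101,"wx":0,"wy":0,"wz":-28.3},
    {"dx":516,"dy":-199.5,"dz":-101,"wx":0,"wy":0,"wz":-28.3},
    {"dx":516,"dy":-199.5,"dz":-101,"wx":0,"wy":0,"wz":-28.3},
    {"dx":516,"dy":-199.5,"dz":-101,"wx":0,"wy":0,"wz":-28.3},
    {"dx":516,"dy":-199.5,"dz":-101,"wx":0,"wy":0,"wz":-28.3},
    {"dx":516,"dy":-199.5,"dz":-101,"wx":0,"wy":0,"wz":-28.3},
    {"dx":516,"dy":-199.5,"dz":-101,"wx":0,"wy":0,"wz":-28.3},
    {"dx":516,"dy":-199.5,"dz":-101,"wx":0,"wy":0,"wz":-28.3},
    {"dx":516,"dy":-199.5,"dz":-101,"wx":0,"wy":0,"wz":-28.3},
    {"dx":516,"dy":-199.5,"dz":-101,"wx":0,"wy":0,"wz":-28.3},
    {"dx":516,"dy":-199.5,"dz":-101,"wx":0,"wy":0,"wz":-28.3},
    {"dx":516,"dy":-199.5,"dz":-101,"wx":0,"wy":0,"wz":-28.3},
    {"dx":516,"dy":-199.5,"dz":-101,"wx":0,"wy":0,"wz":-28.3},
    {"dx":516,"dy":-199.5,"dz":-101,"wx":0,"wy":0,"wz":-28.3},
    {"dx":516,"dy":-199.5,"dz":-101,"wx":0,"wy":0,"wz":-28.3},
  ],
)

```text
time: 4.35
tool_pos: [456.6, 415.0, 164.1]
ee_rot: [0.0, 0.621, 0.784, -0.001]
wrist_force: [-0.3, -0.3, -2.4]
grip_width: 0.19
grip_force: 25.0
```

```bash
python3 -c "
from h import *
rep();goto(*g2w(-13,190),75,13.35)
for n in('top','side'):
    im=robot.snapshot(n)[:,:,::-1]
    cv2.imwrite('pics/'+n+'1.png',im)
t=cv2.imread('pics/top1.png')[150:260,110:240];s=cv2.imread('pics/side1.png')[110:225,110:240]
cv2.imwrite('pics/z2.png',np.hstack([cv2.resize(t,(400,338)),cv2.resize(s,(400,338))]))
"
```

```text
t 4.35 pos [456.6 415.  164.1] guide [-13.3 188.7] yaw 13.27 tilt [-0.001 -0.001 -1.   ] Fguide [-0.39 -0.22] -2.35 Tz -0.022 grip 24.999259114265442 17.9 j [ 0.65  0.26  1.3  -0.    1.58  0.41]
t 4.35 d [ 1.3  0.4 89.1] w [-0.   0.  -0.1]
```

View pics/z2.png

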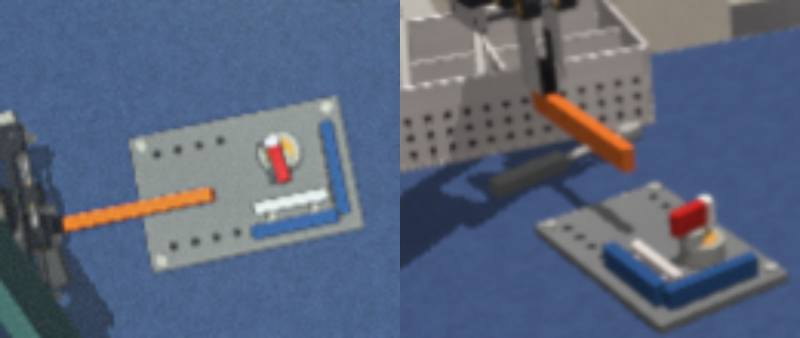

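The gauge is held level over the open end, in line with the channel. In the left crop the tip is at (212,194) and the pad starts at (257,208). I'll check the gauge line, then lower.

```bash
python3 -c "
from h import *
t=cv2.imread('pics/top1.png');hsv=cv2.cvtColor(t,cv2.COLOR_BGR2HSV)
c=largest(cv2.inRange(hsv,(5,130,120),(25,255,255)),(120,195,190,240))
q=(plane('top',c[:,0],164.1-56.2+30)[:,:2]-GC)@GR
r=cv2.minAreaRect(q.astype(np.float32));print(r,q.min(0),q.max(0))
k=(q[:,1]>30)&(q[:,1]<140)
hi=k&(q[:,0]>np.median(q[k,0]));lo=k&~hi
for s in(hi,lo):
  p=np.polyfit(q[s,1],q[s,0],1);print(np.degrees(p[0]),p@[90,1])
print(plane('top',[[130,242],[121,225],[124,243]],15).round(0), g2w(-13,198))
goto(*g2w(-13,178),75,13.35)"
```

```text
((-15.867213249206543, 96.61985778808594), (14.6017427444458, 158.79940795898438), 0.07474426925182343) [-23.26971029  17.2181371 ] [ -8.59709025 176.02325456]
0.11402114702377071 -10.17834053703748
-0.21127435570794276 -21.48437983064634
[[392. 439.  15.]
 [451. 475.  15.]
 [388. 460.  15.]] [454.73330547 424.1479079 ]
t 4.45 d [-10.7   0.1  89.6] w [-0.   0.  -0.1]
```

>>> step_arm(
  targets=[
    {"dx":-11,"dy":2,"dz":40,"wx":0,"wy":0,"wz":0},
    {"dx":-11,"dy":2,"dz":75,"wx":0,"wy":0,"wz":0},
    {"dx":-11,"dy":2,"dz":88,"wx":0,"wy":0,"wz":0},
    {"dx":-11,"dy":2,"dz":88,"wx":0,"wy":0,"wz":0},
    {"dx":-11,"dy":2,"dz":88,"wx":0,"wy":0,"wz":0},
    {"dx":-11,"dy":2,"dz":88,"wx":0,"wy":0,"wz":0},
  ],
)

```text
time: 4.95
tool_pos: [462.1, 406.9, 79.0]
ee_rot: [0.001, 0.62, 0.784, 0.002]
wrist_force: [-0.5, 1.0, -2.9]
grip_width: 0.191
grip_force: 25.0
```

```bash
python3 -c "
from h import *
rep()
im=robot.snapshot('top')[:,:,::-1];cv2.imwrite('pics/top2.png',im)
im2=robot.snapshot('side')[:,:,::-1];cv2.imwrite('pics/side2.png',im2)
hsv=cv2.cvtColor(im.copy(),cv2.COLOR_BGR2HSV)
c=largest(cv2.inRange(hsv,(5,130,120),(25,255,255)),(120,190,200,245))
q=(plane('top',c[:,0],robot.sense()['tool_pos'][2]-56.2+30)[:,:2]-GC)@GR
r=cv2.minAreaRect(q.astype(np.float32));print(r,q.min(0),q.max(0))
# pad face in top crop
wm=cv2.inRange(hsv,(0,0,170),(180,60,255))
ys,xs=np.nonzero(wm[205:222,194:220]);p=(plane('top',np.c_[xs+194,ys+205],41)[:,:2]-GC)@GR
k=(p[:,0]<-20)&(p[:,0]>-48)
for y in range(-85,-15,10):
  s=k&(abs(p[:,1]-y)<5);print(y,p[s,0].max().round(1),p[s,0].min().round(1),end=' ; ')
"
```

```text
t 4.95 pos [462.1 406.9  79. ] guide [ -9.8 179.5] yaw 13.34 tilt [ 0.003  0.002 -1.   ] Fguide [-0.29  1.14] -2.91 Tz 0.03 grip 24.99768376350403 17.9 j [ 0.63  0.3   1.42 -0.    1.42  0.4 ]
((-12.074624061584473, 87.39319610595703), (158.05657958984375, 14.374256134033203), 89.97896575927734) [-19.2502164    8.36446754] [ -4.87561292 166.42169255]
-85 -26.8 -39.9 ; -75 -27.3 -46.8 ; -65 -26.6 -40.4 ; -55 -27.1 -39.0 ; -45 -28.4 -40.2 ; -35 -26.9 -40.0 ; -25 -27.4 -46.9 ;
```

>>> step_arm(
  targets=[
    {"dx":0,"dy":0,"dz":3,"wx":0,"wy":0,"wz":0},
    {"dx":0,"dy":0,"dz":5,"wx":0,"wy":0,"wz":0},
    {"dx":0,"dy":0,"dz":5,"wx":0,"wy":0,"wz":0},
    {"dx":-10,"dy":0,"dz":5,"wx":0,"wy":0,"wz":0},
    {"dx":-20,"dy":0,"dz":5,"wx":0,"wy":0,"wz":0},
    {"dx":-30,"dy":0,"dz":5,"wx":0,"wy":0,"wz":0},
    {"dx":-40,"dy":0,"dz":5,"wx":0,"wy":0,"wz":0},
    {"dx":-48,"dy":0,"dz":5,"wx":0,"wy":0,"wz":0},
    {"dx":-50,"dy":0,"dz":5,"wx":0,"wy":0,"wz":0},
    {"dx":-50,"dy":0,"dz":5,"wx":0,"wy":0,"wz":0},
  ],
)

```text
time: 5.88
tool_pos: [472.7, 356.6, 71.6]
ee_rot: [-0.0, 0.621, 0.784, 0.0]
wrist_force: [-0.3, -0.3, -1.6]
grip_width: 0.187
grip_force: 25.0
```

```bash
python3 -c "
from h import *
rep()
im=robot.snapshot('top')[:,:,::-1];cv2.imwrite('pics/top3.png',im)
s=robot.snapshot('side')[:,:,::-1]
cv2.imwrite('pics/z3.png',np.hstack([cv2.resize(im[175:245,140:235],(400,295),interpolation=cv2.INTER_CUBIC),cv2.resize(s[150:225,145:240],(400,295),interpolation=cv2.INTER_CUBIC)]))
"
```

```text
t 5.88 pos [472.7 356.6  71.6] guide [-11.1 128.1] yaw 13.26 tilt [ 0.  0. -1.] Fguide [-0.33 -0.24] -1.65 Tz 0.045 grip 24.997721314430237 17.6 j [0.55 0.26 1.49 0.   1.4  0.32]
```

View pics/z3.png

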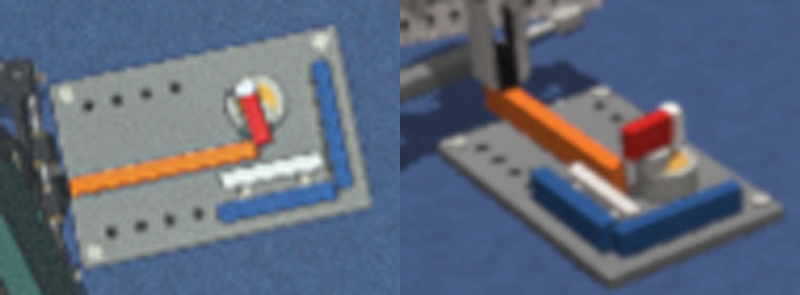

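The gauge has entered the channel between the pad and the roller, with its tip under the knob (left crop (255,150)). Continue to just short of the stop.

>>> step_arm(
  targets=[
    {"dx":-8,"dy":0,"dz":0,"wx":0,"wy":0,"wz":0},
    {"dx":-18,"dy":0,"dz":0,"wx":0,"wy":0,"wz":0},
    {"dx":-28,"dy":0,"dz":0,"wx":0,"wy":0,"wz":0},
    {"dx":-37,"dy":0,"dz":0,"wx":0,"wy":0,"wz":0},
    {"dx":-45,"dy":0,"dz":0,"wx":0,"wy":0,"wz":0},
    {"dx":-50,"dy":0,"dz":0,"wx":0,"wy":0,"wz":0},
    {"dx":-53,"dy":0,"dz":0,"wx":0,"wy":0,"wz":0},
    {"dx":-54,"dy":0,"dz":0,"wx":0,"wy":0,"wz":0},
    {"dx":-54,"dy":0,"dz":0,"wx":0,"wy":0,"wz":0},
  ],
)

```text
time: 6.73
tool_pos: [484.9, 304.8, 71.6]
ee_rot: [-0.0, 0.62, 0.784, 0.0]
wrist_force: [-0.7, -0.3, -2.0]
grip_width: 0.19
grip_force: 25.0
```

```bash
python3 -c "
from h import *
rep()
im=robot.snapshot('top')[:,:,::-1];cv2.imwrite('pics/top4.png',im)
hsv=cv2.cvtColor(im.copy(),cv2.COLOR_BGR2HSV)
m=cv2.inRange(hsv,(5,130,120),(25,255,255));m[:,:150]=0;m[:,225:]=0;m[:190]=0
ys,xs=np.nonzero(m);q=(plane('top',np.c_[xs,ys],45)[:,:2]-GC)@GR
q=q[abs(q[:,0]+14)<9]
for y in range(-100,70,10):
  s=abs(q[:,1]-y)<5
  if s.any(): print(y,q[s,0].mean().round(1),end='; ')
print(q[:,1].min())
"
```

```text
t 6.73 pos [484.9 304.8  71.6] guide [-11.2  74.9] yaw 13.33 tilt [ 0.  0. -1.] Fguide [-0.79 -0.12] -1.97 Tz 0.011 grip 24.9977508187294 17.9 j [0.46 0.22 1.54 0.   1.39 0.23]
-90 -13.3; -80 -13.0; -70 -13.4; -60 -12.4; -50 -15.0; -40 -12.7; -30 -13.1; -20 -13.5; -10 -12.6; 0 -14.0; 10 -13.1; 20 -13.3; 30 -13.5; 40 -12.8; 50 -14.2; 60 -12.0; -93.85295731039271
```

>>> step_arm(
  targets=[
    {"dx":-2,"dy":0,"dz":0.3,"wx":0,"wy":0,"wz":0},
    {"dx":-4,"dy":0,"dz":0.5,"wx":0,"wy":0,"wz":0},
    {"dx":-4,"dy":0,"dz":0.5,"wx":0,"wy":0,"wz":0},
    {"dx":-4,"dy":0,"dz":0.5,"wx":0,"wy":0,"wz":0},
  ],
)

```text
time: 7.12
tool_pos: [485.9, 301.3, 71.2]
ee_rot: [0.0, 0.62, 0.785, 0.0]
wrist_force: [0.5, 0.1, -2.6]
grip_width: 0.189
grip_force: 25.0
```

```bash
python3 -c "
from h import *
rep()"
```

```text
t 7.12 pos [485.9 301.3  71.2] guide [-11.1  71.3] yaw 13.36 tilt [ 0.  0. -1.] Fguide [0.5 0. ] -2.63 Tz 0.024 grip 24.997982382774353 17.8 j [0.46 0.22 1.54 0.   1.38 0.22]
```

>>> step_arm(
  targets=[
    {"dx":0,"dy":0,"dz":0.5,"wx":0,"wy":0,"wz":0},
    {"dx":0,"dy":0,"dz":0.5,"wx":0,"wy":0,"wz":0},
    {"dx":0,"dy":0,"dz":0.5,"wx":0,"wy":0,"wz":0},
    {"dx":0,"dy":0,"dz":0.5,"wx":0,"wy":0,"wz":0},
    {"dx":0,"dy":0,"dz":-20,"wx":0,"wy":0,"wz":0},
    {"dx":0,"dy":0,"dz":-50,"wx":0,"wy":0,"wz":0},
    {"dx":0,"dy":0,"dz":-60,"wx":0,"wy":0,"wz":0},
    {"dx":0,"dy":0,"dz":-60,"wx":0,"wy":0,"wz":0},
  ],
  fingers=-0.1,
)

```text
time: 7.78
tool_pos: [488.0, 302.2, 135.1]
ee_rot: [0.002, 0.62, 0.785, 0.004]
wrist_force: [0.3, 1.0, 0.3]
grip_width: 0.449
grip_force: 0.0
```

```bash
python3 -c "
from h import *
rep();goto(*g2w(14,-50),131,-72);
im=robot.snapshot('top')[:,:,::-1];cv2.imwrite('pics/top5.png',im)"
```

```text
t 7.78 pos [488.  302.2 135.1] guide [-8.8 71.7] yaw 13.36 tilt [ 0.007  0.004 -1.   ] Fguide [0.52 0.9 ] 0.26 Tz -0.042 grip 0.0 42.2 j [0.46 0.17 1.46 0.   1.5  0.22]
t 7.78 d [-121.7   22.8    4.1] w [ 0.3 -0.4 85.4]
```

>>> step_arm(
  targets=[
    {"dx":-12,"dy":2.5,"dz":0,"wx":0,"wy":0,"wz":7.1},
    {"dx":-24,"dy":5,"dz":0,"wx":0,"wy":0,"wz":14.2},
    {"dx":-36,"dy":7.5,"dz":0,"wx":0,"wy":0,"wz":21.3},
    {"dx":-48,"dy":10,"dz":0,"wx":0,"wy":0,"wz":28.4},
    {"dx":-60,"dy":12.5,"dz":0,"wx":0,"wy":0,"wz":35.5},
    {"dx":-72,"dy":15,"dz":0,"wx":0,"wy":0,"wz":42.6},
    {"dx":-84,"dy":17.5,"dz":0,"wx":0,"wy":0,"wz":49.7},
    {"dx":-96,"dy":20,"dz":0,"wx":0,"wy":0,"wz":56.8},
    {"dx":-108,"dy":22.5,"dz":0,"wx":0,"wy":0,"wz":63.9},
    {"dx":-118,"dy":24.5,"dz":0,"wx":0,"wy":0,"wz":71},
    {"dx":-121.3,"dy":25.1,"dz":0,"wx":0,"wy":0,"wz":78.1},
    {"dx":-121.3,"dy":25.1,"dz":0,"wx":0,"wy":0,"wz":85.2},
    {"dx":-121.3,"dy":25.1,"dz":0,"wx":0,"wy":0,"wz":85.2},
    {"dx":-121.3,"dy":25.1,"dz":0,"wx":0,"wy":0,"wz":85.2},
  ],
)

```text
time: 9.0
tool_pos: [537.3, 188.7, 129.1]
ee_rot: [0.0, 0.987, 0.159, -0.002]
wrist_force: [-0.2, 0.5, 0.6]
grip_width: 0.449
grip_force: 0.0
```

```bash
python3 -c "
from h import *
rep();goto(*g2w(14,-50),81,-72)"
```

```text
t 9.0 pos [537.3 188.7 129.1] guide [ 13.  -50.2] yaw -71.67 tilt [-0.003 -0.001 -1.   ] Fguide [-0.07  0.57] 0.6 Tz -0.022 grip 0.0 42.2 j [0.24 0.17 1.47 0.   1.5  1.49]
t 9.0 d [ 1.2 -0.1 48.1] w [-0.   0.2  0.3]
```

>>> step_arm(
  targets=[
    {"dx":0.5,"dy":0,"dz":20,"wx":0,"wy":0,"wz":0},
    {"dx":0.5,"dy":0,"dz":40,"wx":0,"wy":0,"wz":0},
    {"dx":0.5,"dy":0,"dz":48,"wx":0,"wy":0,"wz":0},
    {"dx":0.5,"dy":0,"dz":48,"wx":0,"wy":0,"wz":0},
    {"dx":0.5,"dy":0,"dz":48,"wx":0,"wy":0,"wz":0},
  ],
)

```text
time: 9.42
tool_pos: [538.2, 189.1, 82.3]
ee_rot: [0.0, 0.987, 0.159, -0.001]
wrist_force: [-0.8, -0.2, 0.6]
grip_width: 0.45
grip_force: 0.0
```

>>> step_arm(
  targets=[
    {"dx":0,"dy":0,"dz":0,"wx":0,"wy":0,"wz":0},
    {"dx":0,"dy":0,"dz":0,"wx":0,"wy":0,"wz":0},
    {"dx":0,"dy":0,"dz":0,"wx":0,"wy":0,"wz":0},
    {"dx":0,"dy":0,"dz":0,"wx":0,"wy":0,"wz":0},
    {"dx":0,"dy":0,"dz":0,"wx":0,"wy":0,"wz":0},
  ],
  fingers=-1,
  newtons=45,
)

```text
time: 9.83
tool_pos: [538.7, 190.6, 83.9]
ee_rot: [-0.002, 0.987, 0.158, 0.001]
wrist_force: [-0.7, 2.4, 0.7]
grip_width: 0.147
grip_force: 44.8
```

```bash
python3 -c "
from h import *
rep()"
```

```text
t 9.83 pos [538.7 190.6  83.9] guide [ 14.8 -48.6] yaw -71.81 tilt [ 0.001  0.004 -1.   ] Fguide [-0.08  2.52] 0.66 Tz 0.201 grip 44.83889937400818 13.8 j [0.24 0.2  1.53 0.   1.41 1.49]
```

>>> step_arm(
  targets=[
    {"dx":0,"dy":0,"dz":0,"wx":0,"wy":0,"wz":-5},
    {"dx":0,"dy":0,"dz":0,"wx":0,"wy":0,"wz":-10},
    {"dx":0,"dy":0,"dz":0,"wx":0,"wy":0,"wz":-15},
    {"dx":0,"dy":0,"dz":0,"wx":0,"wy":0,"wz":-20},
    {"dx":0,"dy":0,"dz":0,"wx":0,"wy":0,"wz":-25},
    {"dx":0,"dy":0,"dz":0,"wx":0,"wy":0,"wz":-30},
  ],
)

```text
time: 10.33
tool_pos: [538.4, 191.1, 83.9]
ee_rot: [-0.002, 0.912, 0.41, 0.001]
wrist_force: [-1.5, 5.3, 2.5]
grip_width: 0.145
grip_force: 45.0
```

```bash
python3 -c "
from h import *
rep()"
```

```text
t 10.33 pos [538.4 191.1  83.9] guide [ 14.6 -48.1] yaw -41.6 tilt [ 0.     0.004 -1.   ] Fguide [-0.24  5.55] 2.55 Tz -0.25 grip 45.00817894935608 13.7 j [0.24 0.2  1.53 0.   1.41 0.96]
```

>>> step_arm(
  targets=[
    {"dx":0,"dy":0,"dz":0,"wx":0,"wy":0,"wz":-5},
    {"dx":0,"dy":0,"dz":0,"wx":0,"wy":0,"wz":-10},
    {"dx":0,"dy":0,"dz":0,"wx":0,"wy":0,"wz":-15},
    {"dx":0,"dy":0,"dz":0,"wx":0,"wy":0,"wz":-20},
    {"dx":0,"dy":0,"dz":0,"wx":0,"wy":0,"wz":-25},
    {"dx":0,"dy":0,"dz":0,"wx":0,"wy":0,"wz":-30},
    {"dx":0,"dy":0,"dz":0,"wx":0,"wy":0,"wz":-35},
    {"dx":0,"dy":0,"dz":0,"wx":0,"wy":0,"wz":-38},
  ],
)

```text
time: 11.0
tool_pos: [537.8, 191.3, 83.9]
ee_rot: [-0.002, 0.729, 0.684, 0.001]
wrist_force: [-3.7, 5.3, 3.7]
grip_width: 0.15
grip_force: 45.0
```

```bash
python3 -c "
from h import *
rep()
im=robot.snapshot('side')[:,:,::-1];cv2.imwrite('pics/side6.png',im);t=robot.snapshot('top')[:,:,::-1]
cv2.imwrite('pics/z6.png',np.hstack([cv2.resize(t[175:245,140:235],(400,295),interpolation=cv2.INTER_CUBIC),cv2.resize(im[150:225,145:240],(400,295),interpolation=cv2.INTER_CUBIC)]))"
```

```text
t 11.0 pos [537.8 191.3  83.9] guide [ 14.  -47.7] yaw -3.62 tilt [-0.001  0.004 -1.   ] Fguide [-2.43  5.98] 3.67 Tz -0.252 grip 45.00761389732361 14.1 j [0.24 0.2  1.53 0.   1.41 0.3 ]
```

View pics/z6.png

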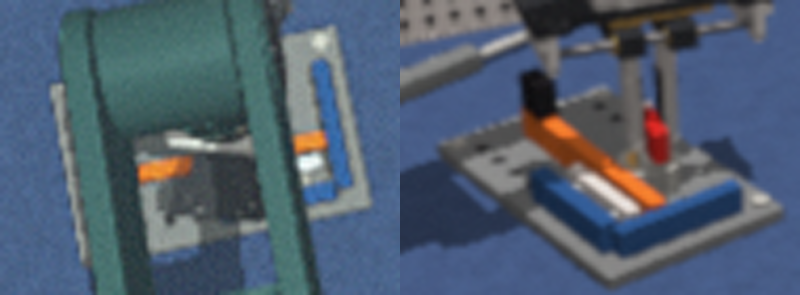

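The side crop shows the gauge lying home in the channel beside the pad at (665,205), with the fingers on the knob turned near 73°. The pad still looks unpressed. I'll go on in small steps and watch the torque.

```bash
cat > tq.py <<'E'
from h import *
f=[]
for i in range(3):
    robot.snapshot('side');s,M=st();f.append(np.r_[s["wrist_torque"][2],s["joint_efforts"][5],s["wrist_force"]])
f=np.mean(f,0);yaw=np.degrees(np.arctan2(M[1,1],M[0,1]))
print("t",round(s["time"],2),"ang",np.radians(yaw+90-13.35).round(3),"Tz,j6,F",f.round(3),"g",((s["tool_pos"][:2]-GC)@GR).round(1))
E
python3 tq.py
```

```text
t 11.25 ang 1.272 Tz,j6,F [ 1.000e-03 -2.700e-02 -3.248e+00  4.664e+00  3.110e+00] g [ 14.  -47.7]
```

>>> step_arm(
  targets=[
    {"dx":0,"dy":0,"dz":0,"wx":0,"wy":0,"wz":-2},
    {"dx":0,"dy":0,"dz":0,"wx":0,"wy":0,"wz":-4},
  ],
)

```text
time: 11.42
tool_pos: [537.7, 191.3, 83.9]
ee_rot: [-0.002, 0.705, 0.709, 0.001]
wrist_force: [-3.7, 5.8, 1.5]
grip_width: 0.145
grip_force: 45.0
```

```bash
python3 tq.py
```

```text
t 11.57 ang 1.341 Tz,j6,F [-0.122 -0.251 -4.256  5.17   3.381] g [ 14.  -47.6]
```

>>> step_arm(
  targets=[
    {"dx":0,"dy":0,"dz":0,"wx":0,"wy":0,"wz":-2},
    {"dx":0,"dy":0,"dz":0,"wx":0,"wy":0,"wz":-4},
  ],
)

```text
time: 11.73
tool_pos: [537.6, 191.4, 83.9]
ee_rot: [-0.002, 0.68, 0.733, 0.001]
wrist_force: [-4.3, 5.6, 3.5]
grip_width: 0.146
grip_force: 45.0
```

```bash
python3 tq.py
```

```text
t 11.88 ang 1.411 Tz,j6,F [-0.134 -0.251 -4.042  5.25   2.677] g [ 13.9 -47.6]
```

```bash
sed -i 's/^print(/print([round(robot.sense()["joint_efforts"][5],3)],/; s/f=\[\]/f=[];print("now j6",robot.sense()["joint_efforts"][5].round(3),robot.sense()["wrist_torque"][2].round(3),end=" ")/' tq.py; echo ok
```

```text
ok
```

>>> step_arm(
  targets=[
    {"dx":0,"dy":0,"dz":0,"wx":0,"wy":0,"wz":-1.5},
    {"dx":0,"dy":0,"dz":0,"wx":0,"wy":0,"wz":-3},
  ],
)

```text
time: 12.05
tool_pos: [537.6, 191.3, 83.9]
ee_rot: [-0.002, 0.661, 0.75, 0.001]
wrist_force: [-3.8, 5.7, 3.0]
grip_width: 0.146
grip_force: 45.0
```

```bash
python3 tq.py
```

```text
now j6 0.002 -0.264 [np.float64(-0.169)] t 12.2 ang 1.463 Tz,j6,F [-0.173 -0.254 -3.786  5.49   3.293] g [ 13.8 -47.6]
```

>>> step_arm(
  targets=[
    {"dx":0,"dy":0,"dz":0,"wx":0,"wy":0,"wz":-1.5},
    {"dx":0,"dy":0,"dz":0,"wx":0,"wy":0,"wz":-3},
  ],
)

```text
time: 12.37
tool_pos: [537.5, 191.3, 83.9]
ee_rot: [-0.002, 0.641, 0.767, 0.001]
wrist_force: [-3.8, 5.4, 3.0]
grip_width: 0.147
grip_force: 45.0
```

```bash
python3 tq.py
```

```text
now j6 -0.014 -0.238 [np.float64(-0.186)] t 12.52 ang 1.516 Tz,j6,F [-0.186 -0.272 -3.9    5.253  2.94 ] g [ 13.8 -47.6]
```

>>> step_arm(
  targets=[
    {"dx":0,"dy":0,"dz":0,"wx":0,"wy":0,"wz":-1},
    {"dx":0,"dy":0,"dz":0,"wx":0,"wy":0,"wz":-2},
    {"dx":0,"dy":0,"dz":0,"wx":0,"wy":0,"wz":-3},
  ],
)

```text
time: 12.77
tool_pos: [537.5, 191.3, 83.9]
ee_rot: [-0.002, 0.621, 0.784, 0.001]
wrist_force: [-4.3, 5.5, 4.2]
grip_width: 0.145
grip_force: 45.0
```

```bash
python3 tq.py
```

```text
now j6 -0.123 -0.334 [np.float64(-0.224)] t 12.92 ang 1.568 Tz,j6,F [-0.228 -0.282 -4.241  5.353  4.043] g [ 13.7 -47.6]
```

>>> step_arm(
  targets=[
    {"dx":0,"dy":0,"dz":0,"wx":0,"wy":0,"wz":-1},
    {"dx":0,"dy":0,"dz":0,"wx":0,"wy":0,"wz":-2},
  ],
)

```text
time: 13.08
tool_pos: [537.4, 191.3, 83.9]
ee_rot: [-0.002, 0.607, 0.795, 0.001]
wrist_force: [-3.9, 6.7, 3.9]
grip_width: 0.147
grip_force: 45.0
```

```bash
python3 tq.py
```

```text
now j6 -0.114 -0.285 [np.float64(-0.225)] t 13.23 ang 1.603 Tz,j6,F [-0.211 -0.281 -4.482  4.455  3.585] g [ 13.7 -47.6]
```

>>> step_arm(
  targets=[
    {"dx":0,"dy":0,"dz":0,"wx":0,"wy":0,"wz":0},
    {"dx":0,"dy":0,"dz":0,"wx":0,"wy":0,"wz":0},
    {"dx":0,"dy":0,"dz":0,"wx":0,"wy":0,"wz":0},
    {"dx":0,"dy":0,"dz":-25,"wx":0,"wy":0,"wz":0},
    {"dx":0,"dy":0,"dz":-50,"wx":0,"wy":0,"wz":0},
    {"dx":20,"dy":-7,"dz":-50,"wx":0,"wy":0,"wz":2},
    {"dx":50,"dy":-17,"dz":-50,"wx":0,"wy":0,"wz":2},
    {"dx":80,"dy":-28,"dz":-50,"wx":0,"wy":0,"wz":2},
    {"dx":105,"dy":-34,"dz":-50,"wx":0,"wy":0,"wz":2},
    {"dx":118,"dy":-34,"dz":-50,"wx":0,"wy":0,"wz":2},
    {"dx":118,"dy":-34,"dz":-50,"wx":0,"wy":0,"wz":2},
  ],
  fingers=-0.2,
)

```text
time: 14.15
tool_pos: [474.5, 295.9, 133.0]
ee_rot: [0.0, 0.62, 0.784, 0.0]
wrist_force: [0.3, 0.3, -0.0]
grip_width: 0.401
grip_force: 0.0
```

```bash
cat > gx.py <<'E'
from h import *
rep()
im=np.ascontiguousarray(robot.snapshot('top')[:,:,::-1]);s=robot.snapshot('side')[:,:,::-1];rep()
hsv=cv2.cvtColor(im,cv2.COLOR_BGR2HSV)
m=cv2.inRange(hsv,(5,130,120),(25,255,255));m[:,:150]=0;m[:,225:]=0;m[:190]=0
ys,xs=np.nonzero(m);q=(plane('top',np.c_[xs,ys],45)[:,:2]-GC)@GR
q=q[(abs(q[:,0]+16)<13)]
for y in range(-100,70,10):
  k=abs(q[:,1]-y)<5
  if k.any(): print(y,q[k,0].mean().round(1),end='; ')
print("ymin",q[:,1].min())
import sys
cv2.imwrite(sys.argv[1],np.hstack([cv2.resize(im[175:245,140:235],(400,295),interpolation=cv2.INTER_CUBIC),cv2.resize(s[150:225,145:240],(400,295),interpolation=cv2.INTER_CUBIC)]))
E
python3 gx.py pics/z7.png
```

```text
t 14.15 pos [474.5 295.9 133. ] guide [-23.4  68.7] yaw 13.34 tilt [ 0.     0.001 -1.   ] Fguide [0.38 0.21] -0.05 Tz -0.046 grip 0.0 37.7 j [0.46 0.14 1.5  0.   1.5  0.22]
t 14.25 pos [475.6 293.6 132.9] guide [-22.8  66.1] yaw 13.18 tilt [ 0.001 -0.001 -1.   ] Fguide [ 0.38 -0.47] -0.7 Tz 0.022 grip 0.0 37.5 j [ 0.45  0.14  1.5  -0.    1.5   0.22]
-100 -20.6; -90 -19.8; -80 -20.9; -70 -20.0; -60 -19.5; -50 -18.4; -40 -20.0; -30 -19.9; -20 -18.8; -10 -19.1; 0 -18.0; 10 -18.8; 20 -17.5; 30 -18.4; 40 -18.6; 50 -17.6; 60 -16.2; ymin -98.66359236026203
```

View pics/z7.png

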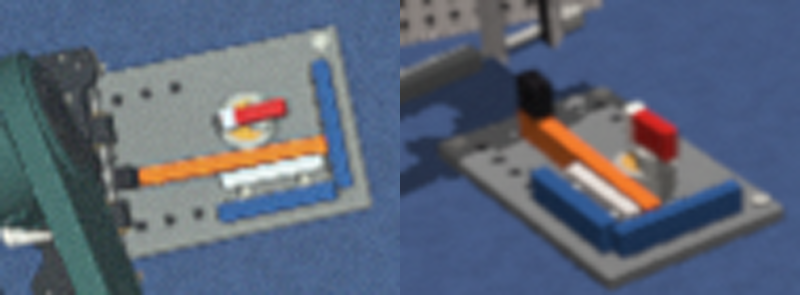

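The view shows the gauge home but slightly skewed. Its grip end (125,177 in the left crop) is standing off the pad, so it isn't properly nipped yet. I'll straighten it and test the drag.

>>> step_arm(
  targets=[
    {"dx":4,"dy":8,"dz":20,"wx":0,"wy":0,"wz":0},
    {"dx":4,"dy":8,"dz":20,"wx":0,"wy":0,"wz":0},
    {"dx":4,"dy":8,"dz":20,"wx":0,"wy":0,"wz":0},
    {"dx":4,"dy":8,"dz":20,"wx":0,"wy":0,"wz":0},
    {"dx":4,"dy":8,"dz":20,"wx":0,"wy":0,"wz":0},
  ],
)

```text
time: 14.67
tool_pos: [482.5, 299.1, 113.8]
ee_rot: [0.0, 0.622, 0.783, 0.0]
wrist_force: [-0.2, 0.0, 0.1]
grip_width: 0.4
grip_force: 0.0
```

```bash
python3 -c "
from h import *
rep();goto(*g2w(-14.7,72),72,13.35)"
```

```text
t 14.67 pos [482.5 299.1 113.8] guide [-14.8  69.9] yaw 13.09 tilt [ 0.001  0.    -1.   ] Fguide [-0.17  0.07] 0.13 Tz 0.014 grip 0.0 37.6 j [ 0.46  0.17  1.5  -0.    1.47  0.23]
t 14.67 d [ 2.1  0.1 41.8] w [ 0.1 -0.  -0.3]
```

>>> step_arm(
  targets=[
    {"dx":2,"dy":0,"dz":20,"wx":0,"wy":0,"wz":-0.3},
    {"dx":2,"dy":0,"dz":38,"wx":0,"wy":0,"wz":-0.3},
    {"dx":2,"dy":0,"dz":42,"wx":0,"wy":0,"wz":-0.3},
    {"dx":2,"dy":0,"dz":42,"wx":0,"wy":0,"wz":-0.3},
    {"dx":2,"dy":0,"dz":42,"wx":0,"wy":0,"wz":-0.3},
  ],
)

```text
time: 15.08
tool_pos: [481.8, 301.7, 71.9]
ee_rot: [0.0, 0.619, 0.785, 0.0]
wrist_force: [-0.9, 0.3, 0.6]
grip_width: 0.4
grip_force: 0.0
```

```bash
cat > ff.py <<'E'
from h import *
import sys
f=[];n=int(sys.argv[1])
for i in range(n):
    robot.snapshot('side');s,M=st();w=s["wrist_force"];f.append(np.r_[GR.T@w[:2],w[2],s["wrist_torque"]])
print("t",round(s["time"],2),"Fguide",np.mean(f,0).round(2),"sd",np.std(f,0)[:3].round(2),"g",((s["tool_pos"][:2]-GC)@GR).round(2),s["tool_pos"][2].round(1),"yaw",np.degrees(np.arctan2(M[1,1],M[0,1])).round(2),"w",round(s["grip_width"]*94,1),round(s["grip_force"],1))
E
python3 ff.py 3
```

```text
t 15.23 Fguide [ 0.5  -0.07 -0.06 -0.06  0.05  0.01] sd [0.39 0.12 0.22] g [-14.3   72.88] 72.7 yaw 13.45 w 37.6 0.0
```

>>> step_arm(
  targets=[
    {"dx":0,"dy":0,"dz":0,"wx":0,"wy":0,"wz":0},
    {"dx":0,"dy":0,"dz":0,"wx":0,"wy":0,"wz":0},
    {"dx":0,"dy":0,"dz":0,"wx":0,"wy":0,"wz":0},
    {"dx":0,"dy":0,"dz":0,"wx":0,"wy":0,"wz":0},
    {"dx":0,"dy":0,"dz":0,"wx":0,"wy":0,"wz":0},
  ],
  fingers=-1,
  newtons=12,
)

```text
time: 15.65
tool_pos: [481.6, 301.9, 71.4]
ee_rot: [0.0, 0.619, 0.785, 0.0]
wrist_force: [0.3, 0.9, 2.1]
grip_width: 0.194
grip_force: 12.0
```

```bash
python3 ff.py 4
```

```text
t 15.85 Fguide [-0.29  0.36  2.41 -0.09  0.15 -0.14] sd [0.66 0.62 0.92] g [-15.11  72.83] 71.4 yaw 13.45 w 18.0 12.0
```

>>> step_arm(
  targets=[
    {"dx":0,"dy":-1,"dz":0,"wx":0,"wy":0,"wz":0},
    {"dx":0,"dy":-1,"dz":0,"wx":0,"wy":0,"wz":0},
  ],
)

```text
time: 16.02
tool_pos: [480.9, 301.7, 71.4]
ee_rot: [0.0, 0.619, 0.785, 0.001]
wrist_force: [0.4, 0.0, 2.4]
grip_width: 0.192
grip_force: 11.9
```

```bash
python3 ff.py 4
```

```text
t 16.22 Fguide [ 0.9   0.6   2.95  0.05 -0.13 -0.08] sd [0.47 0.48 0.41] g [-15.78  72.86] 71.4 yaw 13.46 w 18.2 11.9
```

>>> step_arm(
  targets=[
    {"dx":0,"dy":-1,"dz":0,"wx":0,"wy":0,"wz":0},
    {"dx":0,"dy":-1,"dz":0,"wx":0,"wy":0,"wz":0},
  ],
)

```text
time: 16.38
tool_pos: [480.1, 301.5, 71.4]
ee_rot: [0.0, 0.619, 0.785, 0.001]
wrist_force: [2.8, 1.8, 3.5]
grip_width: 0.195
grip_force: 11.9
```

```bash
python3 ff.py 4
```

```text
t 16.58 Fguide [ 2.49  0.55  2.65  0.21 -0.47  0.  ] sd [0.43 0.39 0.41] g [-16.65  72.83] 71.4 yaw 13.46 w 17.9 11.9
```

>>> step_arm(
  targets=[
    {"dx":0,"dy":-1,"dz":0,"wx":0,"wy":0,"wz":0},
    {"dx":0,"dy":-1,"dz":0,"wx":0,"wy":0,"wz":0},
  ],
)

```text
time: 16.75
tool_pos: [479.0, 301.1, 71.4]
ee_rot: [0.0, 0.619, 0.785, 0.001]
wrist_force: [2.5, 0.4, 4.3]
grip_width: 0.19
grip_force: 12.0
```

```bash
python3 ff.py 4
```

```text
t 16.95 Fguide [ 3.33 -0.19  3.8   0.14 -0.66  0.05] sd [0.28 0.44 0.91] g [-17.78  72.74] 71.4 yaw 13.46 w 17.8 12.0
```

>>> step_arm(
  targets=[
    {"dx":0,"dy":1.3,"dz":-0.6,"wx":0,"wy":0,"wz":0},
    {"dx":0,"dy":1.3,"dz":-0.6,"wx":0,"wy":0,"wz":0},
  ],
)

```text
time: 17.12
tool_pos: [479.1, 301.2, 71.4]
ee_rot: [-0.001, 0.619, 0.785, -0.001]
wrist_force: [0.2, -0.2, 4.6]
grip_width: 0.194
grip_force: 12.0
```

```bash
python3 ff.py 4
```

```text
t 17.32 Fguide [ 0.43 -0.07  4.84  0.01 -0.04  0.04] sd [0.73 0.37 0.37] g [-17.67  72.7 ] 71.4 yaw 13.46 w 18.4 12.0
```

>>> step_arm(
  targets=[
    {"dx":1,"dy":0,"dz":0,"wx":0,"wy":0,"wz":0},
    {"dx":2.5,"dy":0,"dz":0,"wx":0,"wy":0,"wz":0},
    {"dx":4,"dy":0,"dz":0,"wx":0,"wy":0,"wz":0},
  ],
)

```text
time: 17.57
tool_pos: [478.7, 303.7, 71.4]
ee_rot: [0.001, 0.62, 0.785, -0.002]
wrist_force: [0.5, -3.8, 11.4]
grip_width: 0.192
grip_force: 12.0
```

```bash
python3 ff.py 4
```

```text
t 17.77 Fguide [-0.25 -2.68  5.7  -0.52 -0.05 -0.04] sd [0.3  0.27 0.28] g [-17.5   75.74] 71.4 yaw 13.43 w 17.9 12.0
```

>>> step_arm(
  targets=[
    {"dx":1.5,"dy":0,"dz":0,"wx":0,"wy":0,"wz":0},
    {"dx":3,"dy":0,"dz":0,"wx":0,"wy":0,"wz":0},
  ],
)

```text
time: 17.93
tool_pos: [478.0, 306.4, 71.4]
ee_rot: [0.001, 0.62, 0.785, -0.002]
wrist_force: [0.9, -4.4, 5.2]
grip_width: 0.188
grip_force: 12.0
```

```bash
python3 ff.py 4
```

```text
t 18.13 Fguide [-0.58 -3.15  6.24 -0.71 -0.06 -0.04] sd [0.46 0.51 0.73] g [-17.55  78.35] 71.4 yaw 13.43 w 17.7 12.0
```

>>> step_arm(
  targets=[
    {"dx":0,"dy":0,"dz":-0.7,"wx":0,"wy":0,"wz":0},
    {"dx":0,"dy":0,"dz":-0.7,"wx":0,"wy":0,"wz":0},
  ],
)

```text
time: 18.3
tool_pos: [477.5, 307.3, 71.4]
ee_rot: [-0.0, 0.619, 0.785, -0.001]
wrist_force: [0.7, -2.6, 1.6]
grip_width: 0.193
grip_force: 12.0
```

```bash
python3 ff.py 3
```

```text
t 18.45 Fguide [-0.13 -1.49  1.14 -0.46 -0.02 -0.  ] sd [0.45 0.11 0.21] g [-17.79  79.44] 71.4 yaw 13.45 w 18.2 12.0
```

>>> step_arm(
  targets=[
    {"dx":0,"dy":0,"dz":-0.7,"wx":0,"wy":0,"wz":0},
    {"dx":0,"dy":0,"dz":-0.7,"wx":0,"wy":0,"wz":0},
  ],
)

```text
time: 18.62
tool_pos: [477.2, 308.4, 71.8]
ee_rot: [-0.001, 0.619, 0.785, -0.001]
wrist_force: [0.1, 0.1, -1.8]
grip_width: 0.191
grip_force: 12.0
```

```bash
python3 ff.py 3
```

```text
t 18.77 Fguide [ 0.1   0.28 -2.76 -0.    0.09 -0.  ] sd [0.38 0.44 0.74] g [-17.69  80.13] 72.1 yaw 13.47 w 17.8 12.0
```

>>> step_arm(
  targets=[
    {"dx":-2,"dy":0,"dz":0.6,"wx":0,"wy":0,"wz":0},
    {"dx":-5,"dy":0,"dz":0.6,"wx":0,"wy":0,"wz":0},
    {"dx":-7.5,"dy":0,"dz":0.6,"wx":0,"wy":0,"wz":0},
    {"dx":-7.5,"dy":0,"dz":0.6,"wx":0,"wy":0,"wz":0},
  ],
)

```text
time: 19.1
tool_pos: [479.6, 300.2, 72.0]
ee_rot: [-0.0, 0.62, 0.785, -0.0]
wrist_force: [-0.2, 0.2, -3.0]
grip_width: 0.191
grip_force: 12.0
```

```bash
python3 ff.py 3
```

```text
t 19.25 Fguide [-1.17  0.16 -2.64  0.03  0.28 -0.08] sd [0.44 0.33 0.37] g [-17.3   72.12] 72.2 yaw 13.44 w 17.8 12.0
```

>>> step_arm(
  targets=[
    {"dx":0,"dy":0,"dz":0,"wx":0,"wy":0,"wz":0},
    {"dx":0,"dy":0,"dz":0,"wx":0,"wy":0,"wz":0},
    {"dx":0,"dy":0,"dz":0,"wx":0,"wy":0,"wz":0},
    {"dx":0,"dy":0,"dz":-25,"wx":0,"wy":0,"wz":0},
    {"dx":0,"dy":0,"dz":-60,"wx":0,"wy":0,"wz":0},
    {"dx":0,"dy":0,"dz":-62,"wx":0,"wy":0,"wz":0},
    {"dx":0,"dy":0,"dz":-62,"wx":0,"wy":0,"wz":0},
  ],
  fingers=-0.2,
)

```text
time: 19.83
tool_pos: [482.1, 302.0, 138.3]
ee_rot: [0.002, 0.619, 0.785, 0.004]
wrist_force: [0.6, -0.0, -0.5]
grip_width: 0.404
grip_force: 0.0
```

```bash
python3 ff.py 1; python3 gx.py pics/z8.png; python3 -c "
from h import *
goto(*g2w(13.7,-47.8),133,15.2)"
```

```text
t 19.88 Fguide [-0.18 -0.26 -0.27 -0.08  0.08  0.01] sd [0. 0. 0.] g [-16.01  72.46] 135.9 yaw 13.46 w 37.4 0.0
t 19.88 pos [480.8 301.3 135.9] guide [-16.   72.5] yaw 13.46 tilt [ 0.003  0.002 -1.   ] Fguide [-0.18 -0.26] -0.27 Tz 0.005 grip 0.0 37.4 j [ 0.46  0.16  1.47 -0.    1.51  0.22]
t 19.98 pos [479.4 300.6 133.3] guide [-17.6  72.1] yaw 13.46 tilt [-0.001 -0.001 -1.   ] Fguide [0.32 0.14] -0.5 Tz -0.006 grip 0.0 37.4 j [ 0.46  0.16  1.48 -0.    1.51  0.22]
-100 -20.6; -90 -19.8; -80 -19.7; -70 -20.0; -60 -19.5; -50 -17.9; -40 -20.0; -30 -19.3; -20 -19.4; -10 -19.7; 0 -19.3; 10 -18.8; 20 -20.5; 30 -19.6; 40 -19.8; 50 -19.4; 60 -19.8; ymin -98.66359236026203
t 19.98 d [-119.9   31.     0.2] w [-0.1  0.  -1.7]
```

>>> step_arm(
  targets=[
    {"dx":-30,"dy":8,"dz":0,"wx":0,"wy":0,"wz":-1.7},
    {"dx":-65,"dy":16,"dz":0,"wx":0,"wy":0,"wz":-1.7},
    {"dx":-95,"dy":25,"dz":0,"wx":0,"wy":0,"wz":-1.7},
    {"dx":-115,"dy":30,"dz":0,"wx":0,"wy":0,"wz":-1.7},
    {"dx":-120,"dy":31,"dz":0,"wx":0,"wy":0,"wz":-1.7},
    {"dx":-120,"dy":31,"dz":10,"wx":0,"wy":0,"wz":-1.7},
    {"dx":-120,"dy":31,"dz":30,"wx":0,"wy":0,"wz":-1.7},
    {"dx":-120,"dy":31,"dz":46,"wx":0,"wy":0,"wz":-1.7},
    {"dx":-120,"dy":31,"dz":49,"wx":0,"wy":0,"wz":-1.7},
    {"dx":-120,"dy":31,"dz":49,"wx":0,"wy":0,"wz":-1.7},
  ],
)

```text
time: 20.82
tool_pos: [535.6, 192.1, 82.5]
ee_rot: [-0.002, 0.607, 0.795, -0.002]
wrist_force: [-0.6, -0.6, 0.6]
grip_width: 0.403
grip_force: 0.0
```

```bash
python3 ff.py 2
```

```text
t 20.92 Fguide [-0.02 -0.47  0.2  -0.09  0.04  0.02] sd [0.21 0.23 0.57] g [ 14.08 -46.73] 85.4 yaw 15.23 w 37.5 0.0
```

>>> step_arm(
  targets=[
    {"dx":0,"dy":0,"dz":0,"wx":0,"wy":0,"wz":0},
    {"dx":0,"dy":0,"dz":0,"wx":0,"wy":0,"wz":0},
    {"dx":0,"dy":0,"dz":0,"wx":0,"wy":0,"wz":0},
    {"dx":0,"dy":0,"dz":0,"wx":0,"wy":0,"wz":0},
    {"dx":0,"dy":0,"dz":0,"wx":0,"wy":0,"wz":0},
  ],
  fingers=-1,
  newtons=45,
)

```text
time: 21.33
tool_pos: [537.5, 191.3, 86.2]
ee_rot: [-0.0, 0.608, 0.794, -0.0]
wrist_force: [-3.4, -0.2, 4.5]
grip_width: 0.144
grip_force: 45.0
```

```bash
python3 ff.py 2; python3 tq.py
```

```text
t 21.43 Fguide [-4.52  0.44  5.89 -0.24  0.85  0.03] sd [0.1  0.09 0.56] g [ 13.73 -47.64] 86.2 yaw 15.16 w 13.6 45.0
now j6 0.049 0.033 [np.float64(0.05)] t 21.58 ang 1.602 Tz,j6,F [ 0.052  0.049 -4.572 -0.625  5.506] g [ 13.7 -47.7]
```

>>> step_arm(
  targets=[
    {"dx":0,"dy":0,"dz":0,"wx":0,"wy":0,"wz":-1},
    {"dx":0,"dy":0,"dz":0,"wx":0,"wy":0,"wz":-2},
    {"dx":0,"dy":0,"dz":0,"wx":0,"wy":0,"wz":-3},
  ],
)

```text
time: 21.83
tool_pos: [537.4, 191.3, 86.2]
ee_rot: [-0.0, 0.587, 0.81, -0.0]
wrist_force: [-4.7, -1.1, 5.1]
grip_width: 0.147
grip_force: 45.0
```

```bash
python3 tq.py
```

```text
now j6 -0.095 -0.342 [np.float64(-0.204)] t 21.98 ang 1.654 Tz,j6,F [-0.178 -0.26  -4.786 -0.295  5.526] g [ 13.7 -47.7]
```

>>> step_arm(
  targets=[
    {"dx":0,"dy":0,"dz":0,"wx":0,"wy":0,"wz":-0.8},
    {"dx":0,"dy":0,"dz":0,"wx":0,"wy":0,"wz":-1.7},
    {"dx":0,"dy":0,"dz":0,"wx":0,"wy":0,"wz":-2.5},
  ],
)

```text
time: 22.23
tool_pos: [537.4, 191.3, 86.1]
ee_rot: [-0.0, 0.569, 0.822, -0.0]
wrist_force: [-4.9, -0.3, 5.8]
grip_width: 0.143
grip_force: 45.0
```

```bash
python3 tq.py
```

```text
now j6 -0.164 -0.283 [np.float64(-0.24)] t 22.38 ang 1.698 Tz,j6,F [-0.237 -0.287 -4.154 -1.315  5.987] g [ 13.7 -47.7]
```

>>> step_arm(
  targets=[
    {"dx":0,"dy":0,"dz":0,"wx":0,"wy":0,"wz":0},
    {"dx":0,"dy":0,"dz":0,"wx":0,"wy":0,"wz":0},
    {"dx":0,"dy":0,"dz":0,"wx":0,"wy":0,"wz":0},
    {"dx":0,"dy":0,"dz":-25,"wx":0,"wy":0,"wz":0},
    {"dx":0,"dy":0,"dz":-46,"wx":0,"wy":0,"wz":0},
    {"dx":20,"dy":-8,"dz":-46,"wx":0,"wy":0,"wz":4},
    {"dx":50,"dy":-20,"dz":-46,"wx":0,"wy":0,"wz":7},
    {"dx":80,"dy":-32,"dz":-46,"wx":0,"wy":0,"wz":7.2},
    {"dx":105,"dy":-42,"dz":-46,"wx":0,"wy":0,"wz":7.2},
    {"dx":116,"dy":-46,"dz":-46,"wx":0,"wy":0,"wz":7.2},
    {"dx":116,"dy":-46,"dz":-46,"wx":0,"wy":0,"wz":7.2},
    {"dx":116,"dy":-46,"dz":-46,"wx":0,"wy":0,"wz":7.2},
  ],
  fingers=-0.2,
)

```text
time: 23.38
tool_pos: [454.5, 283.5, 131.3]
ee_rot: [0.001, 0.619, 0.785, 0.0]
wrist_force: [0.6, -0.8, -0.0]
grip_width: 0.398
grip_force: 0.0
```

```bash
python3 gx.py pics/z9.png; python3 -c "
from h import *
goto(*g2w(-17.5,72.2),72,13.4)"
```

```text
t 23.38 pos [454.5 283.5 131.3] guide [-45.7  61.3] yaw 13.52 tilt [ 0.001 -0.001 -1.   ] Fguide [ 0.38 -0.94] -0.01 Tz 0.005 grip 0.0 37.4 j [ 0.45  0.09  1.56 -0.    1.49  0.22]
t 23.48 pos [455.1 282.8 131.3] guide [-45.3  60.4] yaw 13.39 tilt [ 0.001 -0.001 -1.   ] Fguide [0.75 0.07] -0.41 Tz 0.068 grip 0.0 37.8 j [ 0.45  0.09  1.56 -0.    1.49  0.22]
-100 -20.6; -90 -19.8; -80 -20.9; -70 -20.6; -60 -20.1; -50 -19.8; -40 -18.7; -30 -19.9; -20 -20.1; -10 -19.7; 0 -21.1; 10 -20.2; 20 -20.5; 30 -20.8; 40 -19.8; 50 -20.0; 60 -19.8; ymin -98.66359236026203
t 23.48 d [11.8 27.8 59.3] w [ 0.  0. -0.]
```

>>> step_arm(
  targets=[
    {"dx":11.8,"dy":27.3,"dz":0,"wx":0,"wy":0,"wz":0},
    {"dx":11.8,"dy":27.3,"dz":5,"wx":0,"wy":0,"wz":0},
    {"dx":11.8,"dy":27.3,"dz":15,"wx":0,"wy":0,"wz":0},
    {"dx":11.8,"dy":27.3,"dz":35,"wx":0,"wy":0,"wz":0},
    {"dx":11.8,"dy":27.3,"dz":53,"wx":0,"wy":0,"wz":0},
    {"dx":11.8,"dy":27.3,"dz":58,"wx":0,"wy":0,"wz":0},
    {"dx":11.8,"dy":27.3,"dz":58,"wx":0,"wy":0,"wz":0},
  ],
)

```text
time: 24.07
tool_pos: [476.4, 299.9, 70.8]
ee_rot: [-0.001, 0.62, 0.785, -0.002]
wrist_force: [0.1, 0.3, 0.1]
grip_width: 0.405
grip_force: 0.0
```

```bash
python3 ff.py 3
```

```text
t 24.22 Fguide [ 0.07 -0.17 -0.04 -0.07  0.04  0.01] sd [0.41 0.33 0.62] g [-18.19  73.11] 74.5 yaw 13.43 w 37.4 0.0
```

>>> step_arm(
  targets=[
    {"dx":0,"dy":0,"dz":0,"wx":0,"wy":0,"wz":0},
    {"dx":0,"dy":0,"dz":0,"wx":0,"wy":0,"wz":0},
    {"dx":0,"dy":0,"dz":0,"wx":0,"wy":0,"wz":0},
    {"dx":0,"dy":0,"dz":0,"wx":0,"wy":0,"wz":0},
    {"dx":0,"dy":0,"dz":0,"wx":0,"wy":0,"wz":0},
  ],
  fingers=-1,
  newtons=12,
)

```text
time: 24.63
tool_pos: [478.3, 301.8, 74.3]
ee_rot: [0.0, 0.619, 0.785, 0.001]
wrist_force: [0.6, 0.6, 2.5]
grip_width: 0.191
grip_force: 12.0
```

```bash
python3 ff.py 4
```

```text
t 24.83 Fguide [ 0.16 -0.26  3.96 -0.08  0.12 -0.08] sd [0.57 0.36 0.78] g [-18.38  73.5 ] 74.3 yaw 13.45 w 18.0 12.0
```

>>> step_arm(
  targets=[
    {"dx":0,"dy":0,"dz":-0.6,"wx":0,"wy":0,"wz":0},
    {"dx":0,"dy":0,"dz":-0.6,"wx":0,"wy":0,"wz":0},
  ],
)

```text
time: 25.0
tool_pos: [478.1, 301.7, 74.3]
ee_rot: [0.0, 0.619, 0.785, 0.0]
wrist_force: [-0.1, -0.0, 3.9]
grip_width: 0.192
grip_force: 12.0
```

```bash
python3 ff.py 3
```

```text
t 25.15 Fguide [ 0.67  0.14  3.5   0.05 -0.01 -0.02] sd [0.24 0.24 0.43] g [-18.59  73.47] 74.2 yaw 13.46 w 18.0 12.0
```

>>> step_arm(
  targets=[
    {"dx":1,"dy":0,"dz":0,"wx":0,"wy":0,"wz":0},
    {"dx":2.5,"dy":0,"dz":0,"wx":0,"wy":0,"wz":0},
    {"dx":4,"dy":0,"dz":0,"wx":0,"wy":0,"wz":0},
  ],
)

```text
time: 25.4
tool_pos: [477.3, 304.2, 74.3]
ee_rot: [0.001, 0.62, 0.785, -0.001]
wrist_force: [1.4, -4.4, 4.4]
grip_width: 0.189
grip_force: 12.0
```

```bash
python3 ff.py 3
```

```text
t 25.55 Fguide [-0.04 -3.73  5.29 -0.74 -0.13 -0.02] sd [0.45 0.14 0.5 ] g [-18.69  76.38] 74.3 yaw 13.45 w 17.9 12.0
```

>>> step_arm(
  targets=[
    {"dx":1.5,"dy":0,"dz":0,"wx":0,"wy":0,"wz":0},
    {"dx":3,"dy":0,"dz":0,"wx":0,"wy":0,"wz":0},
  ],
)

```text
time: 25.72
tool_pos: [476.6, 307.2, 74.3]
ee_rot: [0.001, 0.62, 0.785, -0.001]
wrist_force: [0.8, -4.7, 5.3]
grip_width: 0.189
grip_force: 12.0
```

```bash
python3 ff.py 3
```

```text
t 25.87 Fguide [-0.3  -3.48  4.66 -0.75 -0.09 -0.  ] sd [0.71 0.73 0.18] g [-18.72  79.44] 74.3 yaw 13.45 w 17.7 12.0
```

>>> step_arm(
  targets=[
    {"dx":0,"dy":0,"dz":-0.9,"wx":0,"wy":0,"wz":0},
    {"dx":2,"dy":0,"dz":-0.9,"wx":0,"wy":0,"wz":0},
    {"dx":4,"dy":0,"dz":-0.9,"wx":0,"wy":0,"wz":0},
  ],
)

```text
time: 26.12
tool_pos: [475.0, 312.0, 74.3]
ee_rot: [-0.0, 0.619, 0.785, -0.0]
wrist_force: [1.3, -1.8, 1.9]
grip_width: 0.19
grip_force: 12.0
```

```bash
python3 ff.py 3
```

```text
t 26.27 Fguide [ 0.64 -0.87 -0.61 -0.16 -0.19  0.02] sd [0.3  0.61 0.55] g [-19.18  84.78] 74.3 yaw 13.48 w 17.9 12.0
```

>>> step_arm(
  targets=[
    {"dx":0,"dy":0,"dz":-0.4,"wx":0,"wy":0,"wz":0},
    {"dx":2,"dy":0,"dz":-0.4,"wx":0,"wy":0,"wz":0},
    {"dx":4,"dy":0,"dz":-0.4,"wx":0,"wy":0,"wz":0},
  ],
)

```text
time: 26.52
tool_pos: [473.8, 316.2, 74.6]
ee_rot: [-0.0, 0.619, 0.785, -0.0]
wrist_force: [1.5, -0.2, -1.9]
grip_width: 0.19
grip_force: 12.0
```

```bash
python3 ff.py 3
```

```text
t 26.67 Fguide [ 0.81  0.06 -2.31  0.16 -0.14  0.08] sd [0.61 0.66 0.54] g [-19.27  88.9 ] 74.8 yaw 13.47 w 18.3 12.0
```

>>> step_arm(
  targets=[
    {"dx":-2,"dy":0,"dz":0,"wx":0,"wy":0,"wz":0},
    {"dx":-4,"dy":0,"dz":0,"wx":0,"wy":0,"wz":0},
    {"dx":-6,"dy":0,"dz":0,"wx":0,"wy":0,"wz":0},
  ],
)

```text
time: 26.92
tool_pos: [475.6, 310.1, 75.2]
ee_rot: [-0.0, 0.619, 0.785, -0.0]
wrist_force: [0.3, 0.2, -2.9]
grip_width: 0.194
grip_force: 12.0
```

```bash
python3 ff.py 3
```

```text
t 27.07 Fguide [ 0.4  -0.3  -2.27  0.06 -0.04  0.03] sd [0.29 0.25 0.45] g [-19.02  81.94] 75.2 yaw 13.43 w 17.8 12.0
```

>>> step_arm(
  targets=[
    {"dx":-3,"dy":0,"dz":0,"wx":0,"wy":0,"wz":0},
    {"dx":-6,"dy":-1,"dz":0,"wx":0,"wy":0,"wz":0},
    {"dx":-8.5,"dy":-1,"dz":0,"wx":0,"wy":0,"wz":0},
  ],
)

```text
time: 27.32
tool_pos: [477.1, 301.7, 75.5]
ee_rot: [0.0, 0.619, 0.785, 0.001]
wrist_force: [1.0, 0.7, -2.6]
grip_width: 0.193
grip_force: 12.0
```

```bash
python3 ff.py 3
```

```text
t 27.47 Fguide [ 1.5  -1.04 -2.47  0.08 -0.26  0.1 ] sd [0.6  0.7  0.71] g [-19.57  73.3 ] 75.4 yaw 13.44 w 18.5 12.0
```

>>> step_arm(
  targets=[
    {"dx":0,"dy":-1,"dz":0,"wx":0,"wy":0,"wz":0},
    {"dx":0,"dy":-1,"dz":0,"wx":0,"wy":0,"wz":0},
  ],
)

```text
time: 27.63
tool_pos: [476.4, 301.2, 75.5]
ee_rot: [0.001, 0.619, 0.785, 0.0]
wrist_force: [3.1, 0.1, -2.9]
grip_width: 0.191
grip_force: 12.0
```

```bash
python3 ff.py 3
```

```text
t 27.78 Fguide [ 2.82 -1.53 -2.47 -0.1  -0.57  0.22] sd [1.1  0.16 0.5 ] g [-20.42  73.66] 75.5 yaw 13.47 w 18.0 12.0
```

>>> step_arm(
  targets=[
    {"dx":0,"dy":2.5,"dz":0,"wx":0,"wy":0,"wz":0},
    {"dx":0,"dy":2.5,"dz":0,"wx":0,"wy":0,"wz":0},
  ],
)

```text
time: 27.95
tool_pos: [477.5, 302.3, 75.0]
ee_rot: [-0.001, 0.62, 0.785, -0.001]
wrist_force: [-0.4, 0.1, -2.5]
grip_width: 0.192
grip_force: 12.0
```

```bash
python3 ff.py 3
```

```text
t 28.1 Fguide [-0.05 -0.05 -2.46  0.09 -0.01  0.04] sd [0.61 0.11 0.38] g [-18.92  74.12] 74.9 yaw 13.46 w 18.3 12.0
```

>>> step_arm(
  targets=[
    {"dx":0,"dy":1,"dz":0,"wx":0,"wy":0,"wz":0},
    {"dx":0,"dy":1,"dz":0,"wx":0,"wy":0,"wz":0},
  ],
)

```text
time: 28.27
tool_pos: [478.3, 302.3, 74.9]
ee_rot: [-0.001, 0.62, 0.785, -0.001]
wrist_force: [-1.3, 0.1, -1.3]
grip_width: 0.19
grip_force: 12.0
```

```bash
python3 ff.py 3
```

```text
t 28.42 Fguide [-2.09  0.66 -1.36 -0.01  0.42 -0.15] sd [0.43 0.31 0.39] g [-18.09  73.95] 75.0 yaw 13.45 w 17.4 12.0
```

>>> step_arm(
  targets=[
    {"dx":-0.5,"dy":-0.6,"dz":0.6,"wx":0,"wy":0,"wz":0},
    {"dx":-0.5,"dy":-0.6,"dz":0.9,"wx":0,"wy":0,"wz":0},
    {"dx":-0.5,"dy":-0.6,"dz":0.9,"wx":0,"wy":0,"wz":0},
  ],
)

```text
time: 28.67
tool_pos: [478.5, 301.6, 74.4]
ee_rot: [-0.0, 0.619, 0.785, -0.0]
wrist_force: [-2.3, -0.6, -1.2]
grip_width: 0.193
grip_force: 12.0
```

>>> step_arm(
  targets=[
    {"dx":0,"dy":0,"dz":0,"wx":0,"wy":0,"wz":0},
    {"dx":0,"dy":0,"dz":0,"wx":0,"wy":0,"wz":0},
    {"dx":0,"dy":0,"dz":0,"wx":0,"wy":0,"wz":0},
    {"dx":0,"dy":0,"dz":-25,"wx":0,"wy":0,"wz":0},
    {"dx":0,"dy":0,"dz":-58,"wx":0,"wy":0,"wz":0},
    {"dx":0,"dy":0,"dz":-60,"wx":0,"wy":0,"wz":0},
    {"dx":-30,"dy":8,"dz":-60,"wx":0,"wy":0,"wz":-4},
    {"dx":-65,"dy":17,"dz":-60,"wx":0,"wy":0,"wz":-7.2},
    {"dx":-95,"dy":26,"dz":-60,"wx":0,"wy":0,"wz":-7.2},
    {"dx":-115,"dy":31,"dz":-60,"wx":0,"wy":0,"wz":-7.2},
    {"dx":-121.5,"dy":32,"dz":-60,"wx":0,"wy":0,"wz":-7.2},
    {"dx":-121.5,"dy":32,"dz":-60,"wx":0,"wy":0,"wz":-7.2},
    {"dx":-121.5,"dy":32,"dz":-60,"wx":0,"wy":0,"wz":-7.2},
  ],
  fingers=-0.2,
)

```text
time: 29.75
tool_pos: [538.0, 191.5, 134.5]
ee_rot: [-0.0, 0.569, 0.822, 0.0]
wrist_force: [-0.1, 0.4, -0.3]
grip_width: 0.398
grip_force: 0.0
```

```bash
python3 ff.py 3; python3 -c "
from h import *
goto(*g2w(13.7,-47.8),84,20.6)"
```

```text
t 29.9 Fguide [ 0.1   0.5   0.17 -0.05  0.05 -0.01] sd [0.53 0.15 0.74] g [ 13.99 -46.69] 134.4 yaw 20.76 w 37.6 0.0
t 29.9 d [-1.1 -0.4 50.4] w [ 0.  -0.   0.2]
```

>>> step_arm(
  targets=[
    {"dx":-1,"dy":-0.3,"dz":20,"wx":0,"wy":0,"wz":0},
    {"dx":-1,"dy":-0.3,"dz":42,"wx":0,"wy":0,"wz":0},
    {"dx":-1,"dy":-0.3,"dz":50,"wx":0,"wy":0,"wz":0},
    {"dx":-1,"dy":-0.3,"dz":50,"wx":0,"wy":0,"wz":0},
    {"dx":-1,"dy":-0.3,"dz":50,"wx":0,"wy":0,"wz":0},
  ],
)

```text
time: 30.32
tool_pos: [537.7, 190.6, 84.2]
ee_rot: [-0.0, 0.568, 0.823, -0.0]
wrist_force: [-0.2, -0.1, 0.2]
grip_width: 0.405
grip_force: 0.0
```

>>> step_arm(
  targets=[
    {"dx":0,"dy":0,"dz":0,"wx":0,"wy":0,"wz":0},
    {"dx":0,"dy":0,"dz":0,"wx":0,"wy":0,"wz":0},
    {"dx":0,"dy":0,"dz":0,"wx":0,"wy":0,"wz":0},
    {"dx":0,"dy":0,"dz":0,"wx":0,"wy":0,"wz":0},
    {"dx":0,"dy":0,"dz":0,"wx":0,"wy":0,"wz":0},
  ],
  fingers=-1,
  newtons=45,
)

```text
time: 30.73
tool_pos: [537.9, 189.8, 85.4]
ee_rot: [-0.0, 0.569, 0.822, -0.0]
wrist_force: [-3.2, -1.2, 4.5]
grip_width: 0.144
grip_force: 45.0
```

```bash
python3 tq.py
```

```text
now j6 -0.189 -0.227 [np.float64(-0.176)] t 30.88 ang 1.698 Tz,j6,F [-0.198 -0.175 -2.998 -1.274  5.078] g [ 13.9 -49.3]
```

>>> step_arm(
  targets=[
    {"dx":0,"dy":0,"dz":0,"wx":0,"wy":0,"wz":-1},
    {"dx":0,"dy":0,"dz":0,"wx":0,"wy":0,"wz":-2},
    {"dx":0,"dy":0,"dz":0,"wx":0,"wy":0,"wz":-3},
  ],
)

```text
time: 31.13
tool_pos: [538.0, 189.8, 85.4]
ee_rot: [-0.0, 0.547, 0.837, 0.0]
wrist_force: [-3.9, -1.4, 5.2]
grip_width: 0.149
grip_force: 45.0
```

```bash
python3 tq.py
```

```text
now j6 -0.115 -0.274 [np.float64(-0.225)] t 31.28 ang 1.75 Tz,j6,F [-0.24  -0.282 -3.057 -1.079  5.566] g [ 13.9 -49.2]
```

>>> step_arm(
  targets=[
    {"dx":0,"dy":0,"dz":0,"wx":0,"wy":0,"wz":-1},
    {"dx":0,"dy":0,"dz":0,"wx":0,"wy":0,"wz":-2},
    {"dx":0,"dy":0,"dz":0,"wx":0,"wy":0,"wz":-3},
  ],
)

```text
time: 31.53
tool_pos: [538.0, 189.8, 85.4]
ee_rot: [-0.0, 0.525, 0.851, 0.0]
wrist_force: [-3.1, -0.4, 5.3]
grip_width: 0.143
grip_force: 45.0
```

```bash
python3 tq.py
```

```text
now j6 -0.138 -0.319 [np.float64(-0.253)] t 31.68 ang 1.802 Tz,j6,F [-0.246 -0.309 -3.434 -1.285  5.456] g [ 13.9 -49.2]
```

>>> step_arm(
  targets=[
    {"dx":0,"dy":0,"dz":0,"wx":0,"wy":0,"wz":0},
    {"dx":0,"dy":0,"dz":0,"wx":0,"wy":0,"wz":0},
    {"dx":0,"dy":0,"dz":0,"wx":0,"wy":0,"wz":0},
    {"dx":0,"dy":0,"dz":-25,"wx":0,"wy":0,"wz":0},
    {"dx":0,"dy":0,"dz":-46,"wx":0,"wy":0,"wz":0},
    {"dx":20,"dy":-1,"dz":-46,"wx":0,"wy":0,"wz":4},
    {"dx":55,"dy":-2,"dz":-46,"wx":0,"wy":0,"wz":10},
    {"dx":90,"dy":-3,"dz":-46,"wx":0,"wy":0,"wz":13.2},
    {"dx":115,"dy":-3.7,"dz":-46,"wx":0,"wy":0,"wz":13.2},
    {"dx":126,"dy":-3.7,"dz":-46,"wx":0,"wy":0,"wz":13.2},
    {"dx":127,"dy":-3.7,"dz":-46,"wx":0,"wy":0,"wz":13.2},
    {"dx":127,"dy":-3.7,"dz":-46,"wx":0,"wy":0,"wz":13.2},
    {"dx":127,"dy":-3.7,"dz":-46,"wx":0,"wy":0,"wz":13.2},
  ],
  fingers=-0.2,
)

```text
time: 32.77
tool_pos: [478.6, 300.8, 130.2]
ee_rot: [0.0, 0.62, 0.785, -0.0]
wrist_force: [-0.2, -0.1, -0.2]
grip_width: 0.406
grip_force: 0.0
```

```bash
python3 gx.py pics/z10.png; python3 -c "
from h import *
goto(*g2w(-19.2,73.5),74,13.4)"
```

```text
t 32.77 pos [478.6 300.8 130.2] guide [-18.3  72.5] yaw 13.41 tilt [ 0.    -0.001 -1.   ] Fguide [-0.16 -0.03] -0.18 Tz 0.006 grip 0.0 38.1 j [ 0.46  0.16  1.48 -0.    1.5   0.23]
t 32.87 pos [478.7 300.5 130.3] guide [-18.2  72.2] yaw 13.35 tilt [ 0. -0. -1.] Fguide [-0.01 -0.09] 0.29 Tz -0.045 grip 0.0 37.8 j [ 0.46  0.16  1.48 -0.    1.5   0.23]
-100 -20.6; -90 -22.5; -80 -21.5; -70 -21.2; -60 -21.3; -50 -20.9; -40 -17.4; -30 -20.1; -20 -21.3; -10 -20.8; 0 -21.7; 10 -22.8; 20 -22.4; 30 -22.0; 40 -22.1; 50 -20.7; 60 -23.4; ymin -98.66359236026203
t 32.87 d [ 1.4 -1.  56.3] w [ 0.  0. -0.]
```

>>> step_arm(
  targets=[
    {"dx":1,"dy":-1.6,"dz":20,"wx":0,"wy":0,"wz":0},
    {"dx":1,"dy":-1.6,"dz":42,"wx":0,"wy":0,"wz":0},
    {"dx":1,"dy":-1.6,"dz":54,"wx":0,"wy":0,"wz":0},
    {"dx":1,"dy":-1.6,"dz":55,"wx":0,"wy":0,"wz":0},
    {"dx":1,"dy":-1.6,"dz":55,"wx":0,"wy":0,"wz":0},
    {"dx":1,"dy":-1.6,"dz":55,"wx":0,"wy":0,"wz":0},
  ],
)

```text
time: 33.37
tool_pos: [477.0, 302.3, 76.3]
ee_rot: [0.0, 0.62, 0.785, 0.001]
wrist_force: [0.6, -0.1, 0.5]
grip_width: 0.4
grip_force: 0.0
```

```bash
python3 ff.py 2
```

```text
t 33.47 Fguide [-0.23  0.08  0.75 -0.05  0.02 -0.01] sd [0.58 0.13 0.03] g [-19.24  74.68] 77.0 yaw 13.44 w 37.8 0.0
```

>>> step_arm(
  targets=[
    {"dx":0,"dy":0,"dz":0,"wx":0,"wy":0,"wz":0},
    {"dx":0,"dy":0,"dz":0,"wx":0,"wy":0,"wz":0},
    {"dx":0,"dy":0,"dz":0,"wx":0,"wy":0,"wz":0},
    {"dx":0,"dy":0,"dz":0,"wx":0,"wy":0,"wz":0},
    {"dx":0,"dy":0,"dz":0,"wx":0,"wy":0,"wz":0},
  ],
  fingers=-1,
  newtons=12,
)

```text
time: 33.88
tool_pos: [476.3, 302.6, 75.9]
ee_rot: [0.0, 0.619, 0.785, 0.0]
wrist_force: [-0.1, 1.0, 1.3]
grip_width: 0.192
grip_force: 12.0
```

```bash
python3 ff.py 4
```

```text
t 34.08 Fguide [-0.37  0.31  2.28 -0.07  0.08 -0.02] sd [0.34 0.33 0.7 ] g [-20.06  74.74] 75.9 yaw 13.46 w 18.0 12.0
```

>>> step_arm(
  targets=[
    {"dx":1,"dy":0,"dz":-0.5,"wx":0,"wy":0,"wz":0},
    {"dx":2.5,"dy":0,"dz":-0.7,"wx":0,"wy":0,"wz":0},
    {"dx":4,"dy":0,"dz":-0.7,"wx":0,"wy":0,"wz":0},
    {"dx":5.5,"dy":0,"dz":-0.7,"wx":0,"wy":0,"wz":0},
  ],
)

```text
time: 34.42
tool_pos: [475.4, 306.1, 75.9]
ee_rot: [0.001, 0.62, 0.785, -0.001]
wrist_force: [2.3, -5.7, 2.2]
grip_width: 0.188
grip_force: 12.0
```

```bash
python3 ff.py 3
```

```text
t 34.57 Fguide [ 0.29 -4.36  1.55 -0.87 -0.3   0.04] sd [0.51 0.3  0.38] g [-20.16  78.63] 75.9 yaw 13.43 w 18.1 12.0
```

>>> step_arm(
  targets=[
    {"dx":1.5,"dy":0,"dz":-0.4,"wx":0,"wy":0,"wz":0},
    {"dx":3,"dy":0,"dz":-0.4,"wx":0,"wy":0,"wz":0},
    {"dx":4.5,"dy":0,"dz":-0.4,"wx":0,"wy":0,"wz":0},
    {"dx":6,"dy":0,"dz":-0.4,"wx":0,"wy":0,"wz":0},
  ],
)

```text
time: 34.9
tool_pos: [473.3, 313.7, 76.0]
ee_rot: [-0.0, 0.619, 0.785, -0.0]
wrist_force: [1.8, -0.7, -1.5]
grip_width: 0.194
grip_force: 12.0
```

```bash
python3 ff.py 3
```

```text
t 35.05 Fguide [ 1.18 -1.89 -2.64 -0.38 -0.39  0.07] sd [0.07 0.81 0.39] g [-20.5   86.55] 76.1 yaw 13.49 w 18.1 12.0
```

>>> step_arm(
  targets=[
    {"dx":-2,"dy":0,"dz":0.4,"wx":0,"wy":0,"wz":0},
    {"dx":-4,"dy":0,"dz":0.6,"wx":0,"wy":0,"wz":0},
    {"dx":-6,"dy":0,"dz":0.6,"wx":0,"wy":0,"wz":0},
    {"dx":-8,"dy":0,"dz":0.6,"wx":0,"wy":0,"wz":0},
    {"dx":-10,"dy":0,"dz":0.6,"wx":0,"wy":0,"wz":0},
    {"dx":-12,"dy":0,"dz":0.6,"wx":0,"wy":0,"wz":0},
  ],
)

```text
time: 35.55
tool_pos: [476.3, 301.7, 76.0]
ee_rot: [0.0, 0.619, 0.785, 0.0]
wrist_force: [0.6, 3.0, -0.5]
grip_width: 0.189
grip_force: 12.0
```

```bash
python3 ff.py 3
```

```text
t 35.7 Fguide [ 1.22  3.38 -0.92  0.58 -0.15  0.06] sd [0.41 0.65 0.14] g [-20.26  73.97] 76.0 yaw 13.44 w 18.1 12.0
```

>>> step_arm(
  targets=[
    {"dx":0,"dy":0,"dz":0,"wx":0,"wy":0,"wz":0},
    {"dx":0,"dy":0,"dz":0,"wx":0,"wy":0,"wz":0},
    {"dx":0,"dy":0,"dz":0,"wx":0,"wy":0,"wz":0},
    {"dx":0,"dy":0,"dz":-25,"wx":0,"wy":0,"wz":0},
    {"dx":0,"dy":0,"dz":-56,"wx":0,"wy":0,"wz":0},
    {"dx":0,"dy":0,"dz":-58,"wx":0,"wy":0,"wz":0},
    {"dx":-30,"dy":8,"dz":-58,"wx":0,"wy":0,"wz":-4},
    {"dx":-65,"dy":18,"dz":-58,"wx":0,"wy":0,"wz":-10},
    {"dx":-95,"dy":27,"dz":-58,"wx":0,"wy":0,"wz":-13.2},
    {"dx":-115,"dy":32,"dz":-58,"wx":0,"wy":0,"wz":-13.2},
    {"dx":-122.5,"dy":34,"dz":-58,"wx":0,"wy":0,"wz":-13.2},
    {"dx":-122.5,"dy":34,"dz":-58,"wx":0,"wy":0,"wz":-13.2},
    {"dx":-122.5,"dy":34,"dz":-58,"wx":0,"wy":0,"wz":-13.2},
  ],
  fingers=-0.2,
)

```text
time: 36.78
tool_pos: [537.4, 190.9, 133.6]
ee_rot: [-0.001, 0.525, 0.851, -0.0]
wrist_force: [-0.5, 0.6, -1.0]
grip_width: 0.403
grip_force: 0.0
```

```bash
python3 ff.py 2; python3 -c "
from h import *
goto(*g2w(13.9,-48.8),84,26.6)"
```

```text
t 36.88 Fguide [-0.07  0.28 -0.67 -0.09  0.04  0.02] sd [0.38 0.36 0.41] g [ 13.48 -47.07] 133.7 yaw 26.73 w 38.0 0.0
t 36.88 d [-1.8  0.  49.7] w [-0.  -0.   0.1]
```

>>> step_arm(
  targets=[
    {"dx":-1.5,"dy":0,"dz":20,"wx":0,"wy":0,"wz":0},
    {"dx":-1.5,"dy":0,"dz":42,"wx":0,"wy":0,"wz":0},
    {"dx":-1.5,"dy":0,"dz":50,"wx":0,"wy":0,"wz":0},
    {"dx":-1.5,"dy":0,"dz":50,"wx":0,"wy":0,"wz":0},
    {"dx":-1.5,"dy":0,"dz":50,"wx":0,"wy":0,"wz":0},
  ],
)

```text
time: 37.3
tool_pos: [537.9, 190.1, 83.7]
ee_rot: [-0.0, 0.525, 0.851, -0.0]
wrist_force: [0.2, 0.2, 0.4]
grip_width: 0.397
grip_force: 0.0
```

>>> step_arm(
  targets=[
    {"dx":0,"dy":0,"dz":0,"wx":0,"wy":0,"wz":0},
    {"dx":0,"dy":0,"dz":0,"wx":0,"wy":0,"wz":0},
    {"dx":0,"dy":0,"dz":0,"wx":0,"wy":0,"wz":0},
    {"dx":0,"dy":0,"dz":0,"wx":0,"wy":0,"wz":0},
    {"dx":0,"dy":0,"dz":0,"wx":0,"wy":0,"wz":0},
  ],
  fingers=-1,
  newtons=45,
)

```text
time: 37.72
tool_pos: [538.3, 189.2, 84.9]
ee_rot: [0.0, 0.525, 0.851, -0.0]
wrist_force: [-2.1, -0.9, 3.2]
grip_width: 0.146
grip_force: 45.0
```

```bash
python3 tq.py
```

```text
now j6 -0.241 -0.253 [np.float64(-0.223)] t 37.87 ang 1.803 Tz,j6,F [-0.227 -0.221 -2.977 -1.221  5.463] g [ 14.  -49.9]
```

>>> step_arm(
  targets=[
    {"dx":0,"dy":0,"dz":0,"wx":0,"wy":0,"wz":-0.8},
    {"dx":0,"dy":0,"dz":0,"wx":0,"wy":0,"wz":-1.6},
    {"dx":0,"dy":0,"dz":0,"wx":0,"wy":0,"wz":-2.5},
  ],
)

```text
time: 38.12
tool_pos: [538.4, 189.2, 84.9]
ee_rot: [0.0, 0.506, 0.862, 0.0]
wrist_force: [-3.8, -0.1, 5.5]
grip_width: 0.147
grip_force: 45.0
```

```bash
python3 tq.py
```

```text
now j6 -0.162 -0.317 [np.float64(-0.283)] t 38.27 ang 1.846 Tz,j6,F [-0.287 -0.331 -3.886 -0.771  5.906] g [ 14.1 -50. ]
```

>>> step_arm(
  targets=[
    {"dx":0,"dy":0,"dz":0,"wx":0,"wy":0,"wz":0},
    {"dx":0,"dy":0,"dz":0,"wx":0,"wy":0,"wz":0},
    {"dx":0,"dy":0,"dz":0,"wx":0,"wy":0,"wz":0},
    {"dx":0,"dy":0,"dz":-25,"wx":0,"wy":0,"wz":0},
    {"dx":0,"dy":0,"dz":-46,"wx":0,"wy":0,"wz":0},
    {"dx":20,"dy":0,"dz":-46,"wx":0,"wy":0,"wz":4},
    {"dx":55,"dy":0,"dz":-46,"wx":0,"wy":0,"wz":10},
    {"dx":90,"dy":0.4,"dz":-46,"wx":0,"wy":0,"wz":15.7},
    {"dx":115,"dy":0.4,"dz":-46,"wx":0,"wy":0,"wz":15.7},
    {"dx":127,"dy":0.4,"dz":-46,"wx":0,"wy":0,"wz":15.7},
    {"dx":128.7,"dy":0.4,"dz":-46,"wx":0,"wy":0,"wz":15.7},
    {"dx":128.7,"dy":0.4,"dz":-46,"wx":0,"wy":0,"wz":15.7},
    {"dx":128.7,"dy":0.4,"dz":-46,"wx":0,"wy":0,"wz":15.7},
  ],
  fingers=-0.2,
)

```text
time: 39.35
tool_pos: [476.8, 301.0, 129.7]
ee_rot: [0.0, 0.62, 0.785, -0.0]
wrist_force: [0.7, -0.5, 0.2]
grip_width: 0.399
grip_force: 0.0
```

```bash
python3 gx.py pics/z11.png; python3 -c "
from h import *
goto(*g2w(-20.4,74),75,13.4)"
```

```text
t 39.35 pos [476.8 301.  129.7] guide [-20.   73.1] yaw 13.42 tilt [ 0.    -0.001 -1.   ] Fguide [ 0.56 -0.65] 0.15 Tz -0.03 grip 0.0 37.6 j [ 0.46  0.16  1.49 -0.    1.5   0.23]
t 39.45 pos [476.9 300.7 129.8] guide [-19.9  72.8] yaw 13.36 tilt [ 0. -0. -1.] Fguide [ 0.28 -0.74] 0.36 Tz -0.012 grip 0.0 37.3 j [ 0.46  0.16  1.49 -0.    1.5   0.23]
-100 -20.6; -90 -22.5; -80 -22.2; -70 -21.2; -60 -21.3; -50 -20.1; -40 -18.3; -30 -20.6; -20 -21.3; -10 -21.4; 0 -21.7; 10 -22.8; 20 -23.1; 30 -22.0; 40 -22.7; 50 -21.2; 60 -27.2; ymin -98.66359236026203
t 39.45 d [ 1.3 -0.5 54.8] w [ 0.  0. -0.]
```

>>> step_arm(
  targets=[
    {"dx":1,"dy":-0.7,"dz":20,"wx":0,"wy":0,"wz":0},
    {"dx":1,"dy":-0.7,"dz":42,"wx":0,"wy":0,"wz":0},
    {"dx":1,"dy":-0.7,"dz":53,"wx":0,"wy":0,"wz":0},
    {"dx":1,"dy":-0.7,"dz":54,"wx":0,"wy":0,"wz":0},
    {"dx":1,"dy":-0.7,"dz":54,"wx":0,"wy":0,"wz":0},
    {"dx":1,"dy":-0.7,"dz":54,"wx":0,"wy":0,"wz":0},
  ],
)

```text
time: 39.95
tool_pos: [476.0, 302.6, 76.9]
ee_rot: [0.0, 0.62, 0.785, 0.001]
wrist_force: [-0.5, -0.1, 0.0]
grip_width: 0.4
grip_force: 0.0
```

>>> step_arm(
  targets=[
    {"dx":0,"dy":0,"dz":0,"wx":0,"wy":0,"wz":0},
    {"dx":0,"dy":0,"dz":0,"wx":0,"wy":0,"wz":0},
    {"dx":0,"dy":0,"dz":0,"wx":0,"wy":0,"wz":0},
    {"dx":0,"dy":0,"dz":0,"wx":0,"wy":0,"wz":0},
    {"dx":0,"dy":0,"dz":0,"wx":0,"wy":0,"wz":0},
  ],
  fingers=-1,
  newtons=14,
)

```text
time: 40.37
tool_pos: [475.7, 303.0, 76.8]
ee_rot: [0.0, 0.619, 0.785, 0.001]
wrist_force: [0.3, -0.6, 3.4]
grip_width: 0.189
grip_force: 14.0
```

```bash
python3 ff.py 4
```

```text
t 40.57 Fguide [ 0.   -0.14  3.69 -0.09  0.08  0.  ] sd [0.29 0.28 0.82] g [-20.59  75.32] 76.8 yaw 13.46 w 17.9 14.0
```

>>> step_arm(
  targets=[
    {"dx":0,"dy":0,"dz":-0.5,"wx":0,"wy":0,"wz":0},
    {"dx":1,"dy":0,"dz":-1,"wx":0,"wy":0,"wz":0},
    {"dx":2.5,"dy":0,"dz":-1.1,"wx":0,"wy":0,"wz":0},
    {"dx":4,"dy":0,"dz":-1.1,"wx":0,"wy":0,"wz":0},
    {"dx":5.5,"dy":0,"dz":-1.1,"wx":0,"wy":0,"wz":0},
    {"dx":7,"dy":0,"dz":-1.1,"wx":0,"wy":0,"wz":0},
  ],
)

```text
time: 41.07
tool_pos: [474.6, 307.0, 76.8]
ee_rot: [0.002, 0.62, 0.785, -0.002]
wrist_force: [2.5, -7.7, 2.3]
grip_width: 0.191
grip_force: 14.0
```

```bash
python3 ff.py 3
```

```text
t 41.22 Fguide [ 1.31 -6.71  2.75 -1.07 -0.49  0.07] sd [0.15 0.38 0.1 ] g [-20.76  79.72] 76.8 yaw 13.42 w 17.7 14.0
```

>>> step_arm(
  targets=[
    {"dx":1.5,"dy":0,"dz":0,"wx":0,"wy":0,"wz":0},
    {"dx":3,"dy":0,"dz":0,"wx":0,"wy":0,"wz":0},
    {"dx":4.5,"dy":0,"dz":0,"wx":0,"wy":0,"wz":0},
    {"dx":6,"dy":0,"dz":0,"wx":0,"wy":0,"wz":0},
  ],
)

```text
time: 41.55
tool_pos: [473.2, 312.8, 76.8]
ee_rot: [0.002, 0.62, 0.785, -0.002]
wrist_force: [3.1, -7.8, 2.8]
grip_width: 0.188
grip_force: 14.0
```

```bash
python3 ff.py 3
```

```text
t 41.7 Fguide [ 1.61 -6.42  2.56 -1.12 -0.46  0.09] sd [0.24 0.14 0.84] g [-20.76  85.68] 76.8 yaw 13.42 w 17.7 14.0
```

>>> step_arm(
  targets=[
    {"dx":1.5,"dy":0.5,"dz":-0.3,"wx":0,"wy":0,"wz":0},
    {"dx":3,"dy":0.6,"dz":-0.4,"wx":0,"wy":0,"wz":0},
    {"dx":4.5,"dy":0.6,"dz":-0.4,"wx":0,"wy":0,"wz":0},
    {"dx":6,"dy":0.6,"dz":-0.4,"wx":0,"wy":0,"wz":0},
    {"dx":7.5,"dy":0.6,"dz":-0.4,"wx":0,"wy":0,"wz":0},
    {"dx":9,"dy":0.6,"dz":-0.4,"wx":0,"wy":0,"wz":0},
  ],
)

```text
time: 42.2
tool_pos: [471.1, 321.8, 76.8]
ee_rot: [0.002, 0.62, 0.785, -0.002]
wrist_force: [1.7, -6.0, 1.8]
grip_width: 0.188
grip_force: 14.0
```

```bash
python3 ff.py 4
```

```text
t 42.4 Fguide [ 1.18 -6.09  1.85 -1.02 -0.38  0.06] sd [0.29 0.51 0.4 ] g [-20.69  94.91] 76.8 yaw 13.42 w 17.8 14.0
```

>>> step_arm(
  targets=[
    {"dx":1.5,"dy":0.3,"dz":0,"wx":0,"wy":0,"wz":0},
    {"dx":1.5,"dy":0.3,"dz":0,"wx":0,"wy":0,"wz":0},
    {"dx":-1,"dy":0.3,"dz":0,"wx":0,"wy":0,"wz":0},
    {"dx":-3,"dy":0.3,"dz":0,"wx":0,"wy":0,"wz":0},
    {"dx":-5,"dy":0.3,"dz":0,"wx":0,"wy":0,"wz":0},
    {"dx":-7,"dy":0.3,"dz":0,"wx":0,"wy":0,"wz":0},
    {"dx":-9,"dy":0.3,"dz":0,"wx":0,"wy":0,"wz":0},
    {"dx":-11,"dy":0.3,"dz":0,"wx":0,"wy":0,"wz":0},
    {"dx":-13,"dy":0.3,"dz":0,"wx":0,"wy":0,"wz":0},
    {"dx":-15,"dy":0.3,"dz":0,"wx":0,"wy":0,"wz":0},
    {"dx":-17,"dy":0.3,"dz":0,"wx":0,"wy":0,"wz":0},
    {"dx":-19,"dy":0.3,"dz":0,"wx":0,"wy":0,"wz":0},
    {"dx":-20.5,"dy":0.3,"dz":0,"wx":0,"wy":0,"wz":0},
  ],
)

```text
time: 43.48
tool_pos: [475.5, 304.1, 77.1]
ee_rot: [-0.0, 0.619, 0.785, -0.0]
wrist_force: [-1.0, 2.3, -1.9]
grip_width: 0.19
grip_force: 14.0
```

```bash
python3 ff.py 3
```

```text
t 43.63 Fguide [ 0.17  1.81 -1.98  0.51  0.19 -0.03] sd [0.43 0.35 0.4 ] g [-20.48  76.16] 77.1 yaw 13.44 w 17.9 14.0
```

>>> step_arm(
  targets=[
    {"dx":0,"dy":0,"dz":0.3,"wx":0,"wy":0,"wz":0},
    {"dx":-1.2,"dy":0,"dz":0.3,"wx":0,"wy":0,"wz":0},
    {"dx":-2.4,"dy":0,"dz":0.3,"wx":0,"wy":0,"wz":0},
  ],
)

```text
time: 43.88
tool_pos: [475.9, 302.9, 77.2]
ee_rot: [-0.001, 0.619, 0.785, 0.001]
wrist_force: [-2.8, 7.1, -0.8]
grip_width: 0.189
grip_force: 14.0
```

```bash
python3 ff.py 4
```

```text
t 44.08 Fguide [-0.46  5.28 -1.67  0.88  0.38 -0.05] sd [0.38 0.37 0.2 ] g [-20.46  75.2 ] 77.2 yaw 13.47 w 17.7 14.0
```

>>> step_arm(
  targets=[
    {"dx":0.4,"dy":0,"dz":0.4,"wx":0,"wy":0,"wz":0},
    {"dx":0.4,"dy":0,"dz":0.5,"wx":0,"wy":0,"wz":0},
    {"dx":0.4,"dy":0,"dz":0.5,"wx":0,"wy":0,"wz":0},
  ],
)

```text
time: 44.33
tool_pos: [475.9, 303.0, 77.0]
ee_rot: [-0.0, 0.619, 0.785, 0.0]
wrist_force: [-3.5, 3.8, 0.8]
grip_width: 0.187
grip_force: 14.0
```

```bash
python3 ff.py 3
```

```text
t 44.48 Fguide [-1.92  5.12  1.03  0.75  0.58 -0.08] sd [0.2  0.31 0.31] g [-20.4   75.27] 77.0 yaw 13.47 w 17.8 14.0
```

>>> step_arm(
  targets=[
    {"dx":0,"dy":0,"dz":0,"wx":0,"wy":0,"wz":0},
    {"dx":0,"dy":0,"dz":0,"wx":0,"wy":0,"wz":0},
    {"dx":0,"dy":0,"dz":0,"wx":0,"wy":0,"wz":0},
    {"dx":0,"dy":0,"dz":0,"wx":0,"wy":0,"wz":0},
    {"dx":0,"dy":0,"dz":-20,"wx":0,"wy":0,"wz":0},
    {"dx":0,"dy":0,"dz":-50,"wx":0,"wy":0,"wz":0},
    {"dx":0,"dy":0,"dz":-80,"wx":0,"wy":0,"wz":0},
    {"dx":30,"dy":-20,"dz":-100,"wx":0,"wy":0,"wz":0},
    {"dx":60,"dy":-50,"dz":-100,"wx":0,"wy":0,"wz":0},
    {"dx":80,"dy":-70,"dz":-100,"wx":0,"wy":0,"wz":0},
    {"dx":80,"dy":-70,"dz":-100,"wx":0,"wy":0,"wz":0},
    {"dx":80,"dy":-70,"dz":-100,"wx":0,"wy":0,"wz":0},
  ],
  fingers=-0.2,
)

```text
time: 45.48
tool_pos: [388.9, 364.3, 176.9]
ee_rot: [0.001, 0.618, 0.786, 0.0]
wrist_force: [0.4, -0.6, 0.9]
grip_width: 0.4
grip_force: 0.0
```

```bash
python3 gx.py pics/z12.png
```

```text
t 45.48 pos [388.9 364.3 176.9] guide [-90.9 155. ] yaw 13.59 tilt [ 0.001 -0.    -1.   ] Fguide [ 0.25 -0.71] 0.85 Tz -0.018 grip 0.0 37.6 j [ 0.65  0.06  1.5  -0.    1.58  0.41]
t 45.58 pos [390.1 363.4 176.4] guide [-89.9 153.8] yaw 13.43 tilt [ 0.001 -0.001 -1.   ] Fguide [-0.02  0.43] 0.37 Tz -0.0 grip 0.0 37.4 j [ 0.64  0.07  1.5  -0.    1.58  0.41]
-100 -20.6; -90 -22.5; -80 -22.2; -70 -21.2; -60 -21.3; -50 -20.1; -40 -18.3; -30 -20.6; -20 -21.3; -10 -22.1; 0 -21.7; 10 -22.8; 20 -23.1; 30 -22.0; 40 -22.7; 50 -21.2; 60 -27.2; ymin -98.66359236026203
```

View pics/z12.png

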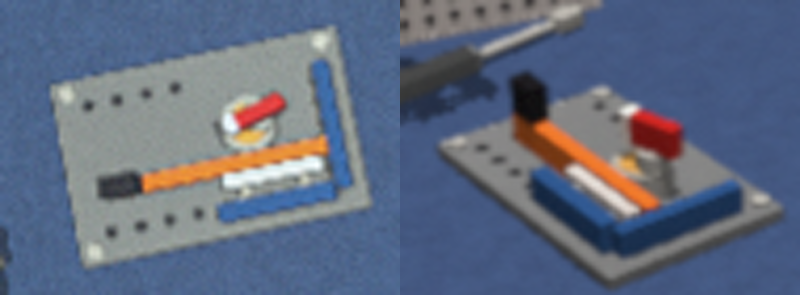

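The gauge lies home against the end stop (left crop (325,147)), flush with the pad, the roller touches it, and the gripper is clear. I'm handing in.

```bash
python3 -c "
from plant import robot
print(robot.sign_off())"
```

```text
the job is handed in; nothing more can be done
None
```

I handed the job in at about 46 s. The gauge is home at the stop and nipped with the adjuster at about 1.85 rad; I drew it about 21 mm under drag, pushed it back and let go. The nip drag is only known to about 2–4.5 N, because the gauge's load on the channel floor blurred the readings, so it may not sit exactly in the 3–4 N band.

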